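# Do up the draw latch of a standing case of brass type

### The job

One of the two carrying cases of brass type still has a draw latch undone: its lever and wire loop stand up on the case top. Hook the loop over its keeper and draw it snug, then press the lever down over centre until it clicks home under its spring catch and the lid corner is pulled in. Work by feel, never forcing the loop on the keeper (20 N) or the lever (25 N), and leave everything else on the bench where it is.

Things in the scene. Friction and masses are not known exactly. Their poses are not given: they have to be found in the camera images.
- type_case: the case to latch: black carrying case with aluminium frame, 300 mm wide (y), 172 high, standing, heavy, fixed. Origin: on the bench, mid-width, at the seam; x points from the body half (x -80 to -3, levers) to the lid half (+3 to +48, keepers), z up. Handle: x -50 to -26, y -52 to +52, 32 above the top. Undone latch at y -105, done-up one at +105. A like case beside it is fully latched.
- lid: the lid half, carries the keeper. Its corner at the undone latch stands about 4 mm proud on a springy gasket (18 N per mm at the keeper); the latch must draw it in. Origin: on the bench at the seam, at case y +105; axes as the case's (turned 0.018 rad about z while undone).
- lever_pin (a point): fixed hinge pin of the undone latch's lever: case x -16, y -105, 18 mm above the case top; axes as the case's. Lever and loop swing in the case's x-z plane through this point, about axes along its y.
- lever (a joint): lever angle (rad): 0 = flat, fully home (stop), pointing from the pin to case -x; 1.57 = straight up; grows on towards the lid, stop 2.2. Starts 0.9 to 1.3; friction 0.03 N m, stays where left. With the loop hooked, tension comes on below about 1; some 8 N at lever_end, square to the plate, is needed near 0.5; dead centre at 0.06; from 0.09 down it also rides over the spring catch.
- lever_plate: the lever's steel handle plate, 22 mm wide (y), 3 thick, from 12 to 52 mm out from the pin, then a thin lip to 55. Origin at the pin; its -x runs outwards along the lever, its z is square to the plate on the outer side (up once home, towards the lid while standing); the outer face is 4.5 mm from the pin along z.
- lever_end (a point): place to press: point on the lever's outer face, 38 mm out from the pin (a finger may reach out to 48 mm; the catch's nose begins at 52).
- catch (a joint): sprung safety catch beyond the lever's end, its bevelled nose standing 6 mm above the closed lever's face: 0 = sprung shut, grows as the lever's lip pushes it outwards. In the last 3 mm of the press it needs 11 to 15 N at lever_end, then clicks over the lip some 1 mm before home and the force drops.
- loop: the loop of 5 mm steel wire: two arms and a cross bar, 42 mm wide outside, 32 inside. Origin at its pivot, carried on the lever 14 mm out from the lever pin; its -x points along the arms to the bar. Pivot friction 0.012 N m: it stays where put and turns along with the lever unless the bar is held. At the start it stands 0.3 to 0.8 rad farther over to the lid than the lever.
- loop_bar (a point): middle of the loop's cross bar, 59 mm from the loop's pivot. The loop can be pinched here across its two arms (42 mm, along case y); the bar then turns between the fingers. Take a good hold: pinched by its very end it squirts out.
- keeper (a point): centre of the loop's bar when hooked and snug in the keeper, a steel hook on the lid half, 22 mm wide (fits inside the loop); axes as the lid's. 13 mm above the lid top; 34 mm to the lid side of the seam, about 30 once drawn in. The bar (radius 2.5) then rests on a raised seat 28 mm wide and bears on the hook's upstand on its -x side.
- hook_lip (a point): free edge of the lip on top of the keeper's upstand, pointing to the lid side (+x); the lip's underside is 4.5 mm, its top 7.5 mm above keeper, its edge 1.5 mm to +x of it. The bar must come down more than 4 mm to +x of keeper (lever pulled up to about 1.5 by the loop) and be drawn back under the lip; left 5 mm off, it lifts out when the lever is thrown.
- pen_cup: bystander, loose: dark wooden pen cup with pens, 72 mm across, 95 mm high, pens to 150 mm; leave alone. Origin: middle of the underside.
- tape_small: bystander, loose: small red tape dispenser, 130 x 50 x 70 mm; leave alone. Origin: middle of the underside.
- tape_large: bystander, loose: large violet tape dispenser, 190 x 75 x 105 mm; leave alone. Origin: middle of the underside.
- acrylic_box: bystander, loose: small open clear box, 65 x 65 x 55 mm; leave alone. Origin: middle of the underside.
- eraser: bystander, loose: white eraser, 22 x 55 x 13 mm, lying on top of the latched case; leave alone. Origin: middle of the underside.
- type_holder: bystander, loose: brass hand type-holder with wooden handle, 215 mm long, lying; leave alone. Origin: middle of the underside.
- tweezers: bystander, loose: dark steel tweezers, 135 mm long, lying; leave alone. Origin: middle of the underside.

How it is judged:
By the outcome, as a careful person would: the job done as asked, in the order asked, and still so for the second after the job is handed in, with the robot touching nothing.
It also fails if it takes over 72 s, if anything falls off the work surface, if the arm or the gripper's body presses on something with over 40 N, if the wrist force passes 120 N, or if a joint passes its speed limit or range.

### The arm

A 6-joint arm with a two-finger parallel gripper is mounted at the origin on the work surface. World frame = base frame: x ahead of the robot, y to its left, z up, the work surface at z = 0. Lengths are in m, angles in rad, forces in N, time in s.
With the tool pointing down it reaches from about 0.35 to 0.975 m from the base axis. Payload 4.9 kg.
Tool frame: the origin (TCP) lies midway between the tips of the shut fingers; the grasp point (between the pads) lies 19 mm behind it; z points along the fingers, y is the direction in which the jaws open and shut (so a half turn about z gives the same grasp; the last joint's range is limited). The gripper opens to 85 mm and grips with 20 to 120 N. Pads are 22 mm wide; open, the fingers measure 114 mm over their backs; the gripper's body (76 mm by 85 mm) begins 54 mm behind the grasp point. The pads swing forward as they close: fully open they stand 13 mm farther back than shut.
Start: joints at [-1.282, 0.053, 1.613, -0, 1.476, -0.119], TCP at [0.248, -0.574, 0.231] pointing down, gripper open.
Joint ranges: [-3.01, 3.01], [-1.01, 2.22], [0.06, 2.58], [-1.02, 4.17], [0.09, 2.62], [-3.14, 3.14]. Speed limits (rad/s): [2.57, 2.57, 3.14, 3.14, 3.14, 3.14].

### API

Orientations are given as a unit quaternion [w, x, y, z].
In Python, from plant import state, grab_frame, camera_info, job_done, cut_out gives the robot as it stands.
- The arm moves only by the tool step_arm, never from a script. Its argument "moves" is a list of rows, each a list of 7 numbers: the shift along the tool's x, y, z in m, then the turn, a rotation vector about the tool's x, y, z in rad, then the finger opening in m, from 0 to 0.0854. A call has 1 to 8 rows; each row shifts and turns the commanded pose from where the row before left it, along the tool's axes as they then stand; what a row does not reach is not made up. A row lasts 1/10 s, in which the tool goes at most 50 mm and 8.59 degrees, less where a joint would pass 70% of its speed; a pose out of reach is approached as far as the arm can. A call is refused whole if a number of a shift passes 0.05 or a number of a turn 0.15, either way. A call with a gripper value outside its range is refused whole. The fingers move at their own pace and stop on an object; the grip force is fixed at half the most. Time passes only in rows, so rows that do not move let the fingers close. It gives the time, the measured TCP pose, the force and the opening at its end, in the units of the state.
- state(): the state, without advancing time (a new reading comes with each control period).
- grab_frame(name): name is "scene" or "top" or "wrist"; returns (picture, depth): 384x512x3 uint8, red, green, blue; 384x512 float32, m along the optical axis (not along the pixel's ray), 0 where there is no reading.
- camera_info(name): a dict with "intrinsics" (3x3 intrinsics, pixels), "world_from_camera" (4x4, takes a point from camera to world coordinates). Camera axes: x right, y down, z forward; pixel columns grow to the right and rows downward; lengths in m; the calibration is good to about 2 mm. A picture is of the moment at which its call begins: read the wrist's pose just before it. camera_info takes no time and is no camera call; for the wrist camera it gives the pose at the moment of the call.
- job_done(): hands the job in, once; it reports no verdict.
Trained networks look in the newest picture that a camera, given by its name, has taken for a name from the list of things; names that differ only in an ending like _2 or _b are one class to them, and where a whole thing is asked for, a point or a joint stands for the part that bears it (a point fixed in the world has none). Each returns a list of dicts, best first, with "conf" (0 to 1); they miss things now and then, are a little off and sometimes report something else, mostly with a low value. They report only what shows in the picture. A call takes as long as a camera call.
- cut_out(camera, query): "mask" (384x512 bool, what is visible of it) and "point" ([column, row] in pixels, amid what is visible of it).
The state is a dict: "time": time; "joint_pos": joint angles; "joint_vel": joint speeds; "joint_efforts": joint torques, N m; "tool_pos": TCP position; "tool_rot": TCP orientation; "contact_force": force on the tool from outside, world axes, zero at the start; "ft_torque": the same for the moment, N m; "gripper_width": opening from 0.0 (shut) to 1.0 (fully open).
Only numpy, scipy, OpenCV 4.12 (cv2) and the standard library are available. Lean on these libraries where they do the work, as an engineer would, in place of code of your own. Each camera call takes 0.05 s, during which the arm holds its last target.

## Working session

There is one attempt and no reset: what is moved stays moved. The work goes in short steps, Python scripts to look and compute and a tool call to move; the robot and the scene stay as the last step left them, time stands still between calls to the robot, and variables do not carry over. Pictures are saved under pics/ and viewed, and the job is handed in when it is done.

Besides the shell and the picture viewer there is one more tool, called after "Emit:" as name(argument=value, ...) on one line, values as JSON. step_arm: Moves the arm, as the interface text tells. Its arguments: {"type":"object","properties":{"moves":{"type":"array"}},"required":["moves"]}

```bash
ls; mkdir -p pics
cat > h.py <<'E'
import numpy as np, cv2
from plant import state, grab_frame, camera_info, job_done, cut_out
from scipy.spatial.transform import Rotation as R
def save(n,p): cv2.imwrite('pics/'+n+'.png',p[:,:,::-1])
def to_world(cam,uv,d,info=None):
    i=info or camera_info(cam); K=np.array(i['intrinsics']);T=np.array(i['world_from_camera'])
    uv=np.atleast_2d(uv).astype(float); d=np.atleast_1d(d)
    p=np.c_[(uv[:,0]-K[0,2])/K[0,0]*d,(uv[:,1]-K[1,2])/K[1,1]*d,d]
    return p@T[:3,:3].T+T[:3,3]
def cloud(cam,depth,info=None):
    v,u=np.mgrid[0:384,0:512]
    return to_world(cam,np.c_[u.ravel(),v.ravel()],depth.ravel(),info).reshape(384,512,3)
def proj(cam,P,info=None):
    i=info or camera_info(cam); K=np.array(i['intrinsics']);T=np.linalg.inv(np.array(i['world_from_camera']))
    q=np.atleast_2d(P)@T[:3,:3].T+T[:3,3]; q=q@K.T; return q[:,:2]/q[:,2:]
def tool():
    s=state(); q=s['tool_rot']; return np.array(s['tool_pos']),R.from_quat([q[1],q[2],q[3],q[0]])
E
python3 - <<'E'
from h import *
print(state())
for c in ('scene','top','wrist'):
    p,d=grab_frame(c); save('a_'+c,p); np.save('a_'+c+'.npy',d)
    i=camera_info(c); print(c,np.round(i['intrinsics'],1).tolist(),np.round(i['world_from_camera'],3).tolist())
E
```

```text
pics
{'time': 0.0, 'joint_pos': array([-1.28198017e+00,  5.33733246e-02,  1.61429800e+00, -2.93214851e-06,
        1.47598378e+00, -1.19005726e-01]), 'joint_vel': array([-9.35720881e-04,  3.70844767e-04, -8.41168493e-04, -1.55628295e-03,
       -4.11527793e-05,  5.60151446e-04]), 'joint_efforts': array([ 2.06335259e-03, -3.93681479e+01, -3.70173812e+01, -1.27292139e-05,
        7.01893194e-03,  2.03464850e-06]), 'tool_pos': array([ 0.2477001 , -0.57314433,  0.23005041]), 'tool_rot': array([-1.02738693e-03,  9.79281551e-01,  2.02500817e-01, -8.89053509e-05]), 'contact_force': array([ 0.96127235, -0.05654742,  0.14390736]), 'ft_torque': array([0.02571727, 0.04445338, 0.00584597]), 'gripper_width': 0.9980402520750878}
scene [[423.6, 0.0, 252.7], [0.0, 423.6, 187.7], [0.0, 0.0, 1.0]] [[0.815, 0.46, -0.353, 1.013], [0.58, -0.645, 0.498, -0.617], [0.001, -0.611, -0.792, 1.11], [0.0, 0.0, 0.0, 1.0]]
top [[410.7, 0.0, 254.4], [0.0, 410.7, 191.6], [0.0, 0.0, 1.0]] [[-0.013, -0.998, 0.065, 0.49], [-1.0, 0.013, -0.002, -0.002], [0.001, -0.065, -0.998, 1.33], [0.0, 0.0, 0.0, 1.0]]
wrist [[318.1, 0.0, 253.4], [0.0, 318.1, 192.8], [0.0, 0.0, 1.0]] [[0.396, -0.868, -0.299, 0.325], [-0.918, -0.375, -0.127, -0.539], [-0.002, 0.325, -0.946, 0.373], [0.0, 0.0, 0.0, 1.0]]
```

View pics/a_scene.png

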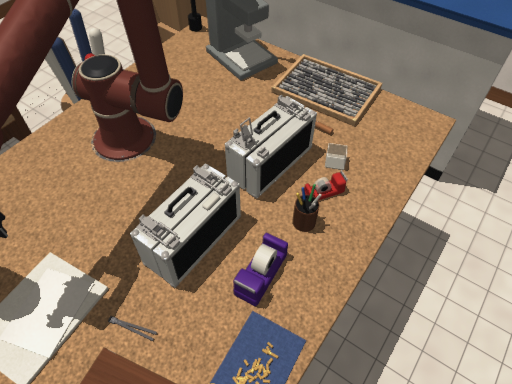

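View pics/a_top.png

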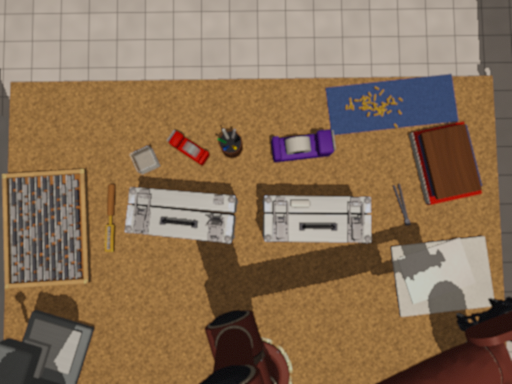

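View pics/a_wrist.png

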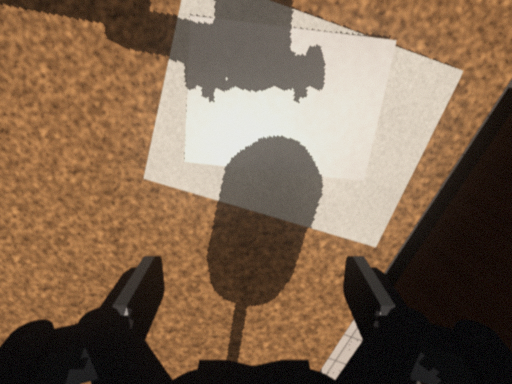

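Run:
```python
from h import *
ims=[]
p=cv2.imread('pics/a_top.png')[170:260,110:255]; q=cv2.imread('pics/a_scene.png')[90:200,210:330]
cv2.imwrite('pics/z1.png',cv2.resize(p,None,fx=5.5,fy=5.5,interpolation=3)); cv2.imwrite('pics/z2.png',cv2.resize(q,None,fx=5,fy=5,interpolation=3))
d=np.load('a_top.npy'); C=cloud('top',d)
z=C[...,2]
# top surface of the left case
sub=C[180:250,115:245].reshape(-1,3)
h=np.histogram(sub[:,2],bins=np.arange(0,0.26,0.005)); print([(round(b,3),n) for n,b in zip(*h) if n>20])
m=(abs(z-0.172)<0.006); m[:, :115]=0; m[:,245:]=0; m[:180]=0;m[250:]=0
pts=C[m][:,:2]
r=cv2.minAreaRect(pts.astype(np.float32)); print(r, cv2.boxPoints(r))
for q in ('type_case','lever_plate','loop','keeper','lid','lever_end','loop_bar','hook_lip'):
  for cam in ('top','scene'):
    o=cut_out(cam,q); print(q,cam,[(round(x['conf'],2),np.round(x['point']).tolist(),int(x['mask'].sum())) for x in o][:4])
```

```text
[(np.float64(0.0), np.int64(1583)), (np.float64(0.005), np.int64(71)), (np.float64(0.02), np.int64(34)), (np.float64(0.155), np.int64(24)), (np.float64(0.16), np.int64(132)), (np.float64(0.165), np.int64(986)), (np.float64(0.17), np.int64(2463)), (np.float64(0.175), np.int64(381)), (np.float64(0.18), np.int64(164)), (np.float64(0.185), np.int64(95)), (np.float64(0.19), np.int64(208)), (np.float64(0.195), np.int64(112)), (np.float64(0.2), np.int64(109)), (np.float64(0.205), np.int64(23))]
((0.5048497319221497, 0.20680417120456696), (0.30296483635902405, 0.13359782099723816), 84.5669174194336) [[0.42400807 0.06232701]
 [0.5570057  0.04967757]
 [0.5856914  0.35128134]
 [0.45269376 0.36393076]]
type_case top [(0.69, [112.0, 226.0], 535), (0.65, [182.0, 211.0], 5046), (0.4, [229.0, 141.0], 572)]
type_case scene [(0.6, [271.0, 146.0], 5510)]
lever_plate top [(0.62, [215.0, 224.0], 44), (0.38, [299.0, 202.0], 131)]
lever_plate scene [(0.45, [246.0, 134.0], 112), (0.35, [246.0, 119.0], 13)]
loop top [(0.47, [208.0, 223.0], 16)]
loop scene [(0.41, [250.0, 129.0], 66)]
keeper top [(0.85, [182.0, 199.0], 1764)]
keeper scene [(0.92, [278.0, 152.0], 3217), (0.37, [270.0, 148.0], 5685)]
lid top [(0.71, [184.0, 199.0], 1737)]
lid scene [(0.66, [280.0, 151.0], 3038)]
lever_end top []
lever_end scene [(0.49, [247.0, 133.0], 103)]
loop_bar top [(0.3, [218.0, 222.0], 24)]
loop_bar scene [(0.55, [243.0, 125.0], 66), (0.39, [307.0, 212.0], 909)]
hook_lip top [(0.85, [184.0, 200.0], 1688)]
hook_lip scene [(0.81, [278.0, 154.0], 3104)]
```

View pics/z1.png

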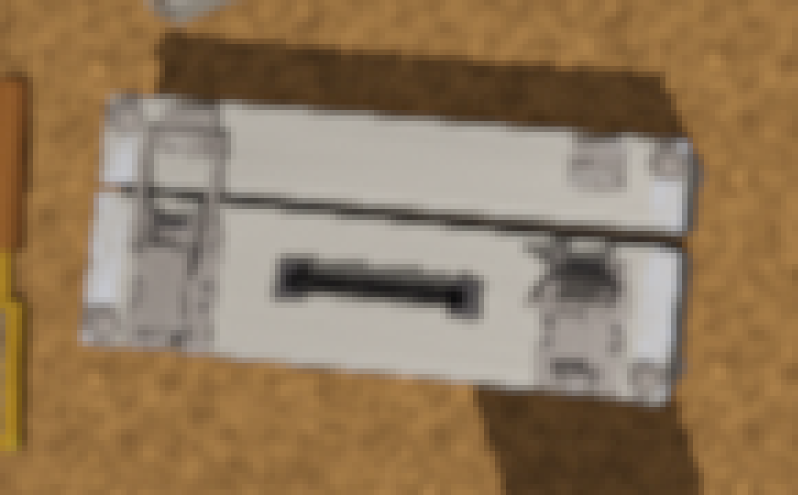

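View pics/z2.png

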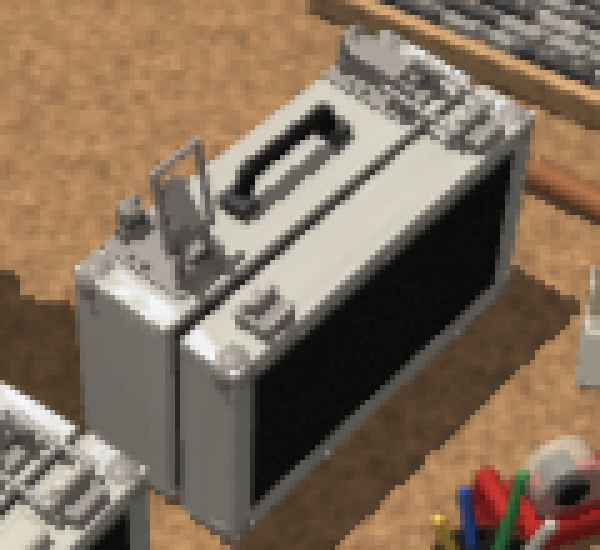

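```bash
cat >> h.py <<'E'
YAW=-0.095
def Rdown(yaw,t=0.0):
    # tool x = case x, z down, tilt t about tool y
    c,s=np.cos(yaw),np.sin(yaw)
    M=np.array([[c,s,0],[s,-c,0],[0,0,-1.]])
    return R.from_matrix(M)*R.from_rotvec([0,t,0])
def plan(P,Rt,start=None,step=0.045,ang=0.14,n=None,dec=4):
    p,r=start or tool(); P=np.array(P,float)
    rv=(r.inv()*Rt).as_rotvec(); 
    if n is None: n=int(max(1,np.ceil(np.abs(P-p).max()/step if 1 else 0),np.ceil(np.linalg.norm(rv)/ang),np.ceil(np.linalg.norm(P-p)/step)))
    rows=[]
    for k in range(n):
        tgt=p+(P-p)/(n-k); rot=r*R.from_rotvec((r.inv()*Rt).as_rotvec()/(n-k))
        # shift in current tool axes, then turn
        sh=np.round(r.inv().apply(tgt-p),dec); tu=np.round((r.inv()*rot).as_rotvec(),4)
        rows.append(list(sh)+list(tu)); p=p+r.apply(sh); r=r*R.from_rotvec(tu)
    for w in rows: print([float(x)+0.0 for x in w])
    return p,r
E
python3 - <<'E'
from h import *
a=plan([0.30,-0.45,0.40],Rdown(YAW)); plan([0.47,0.09,0.40],Rdown(YAW),a)
E
```

```text
[0.0194, -0.0186, -0.0337, 0.0, 0.0, 0.1006]
[0.0174, -0.0204, -0.0337, 0.0, 0.0, 0.1005]
[0.0153, -0.0221, -0.0338, 0.0, 0.0, 0.1006]
[0.013, -0.0235, -0.0337, 0.0, 0.0, 0.1005]
[0.0106, -0.0247, -0.0338, 0.0, 0.0, 0.1006]
[0.0091, -0.0426, 0.0, 0.0, 0.0, 0.0]
[0.0091, -0.0426, 0.0, 0.0, 0.0, 0.0]
[0.0091, -0.0426, 0.0, 0.0, 0.0, 0.0]
[0.0091, -0.0426, 0.0, 0.0, 0.0, 0.0]
[0.0091, -0.0426, 0.0, 0.0, 0.0, 0.0]
[0.0091, -0.0426, 0.0, 0.0, 0.0, 0.0]
[0.0091, -0.0426, 0.0, 0.0, 0.0, 0.0]
[0.009, -0.0426, 0.0, 0.0, 0.0, 0.0]
[0.0091, -0.0426, 0.0, 0.0, 0.0, 0.0]
[0.009, -0.0426, 0.0, 0.0, 0.0, 0.0]
[0.0091, -0.0426, 0.0, 0.0, 0.0, 0.0]
[0.009, -0.0425, 0.0, 0.0, 0.0, 0.0]
[0.0091, -0.0426, 0.0, 0.0, 0.0, 0.0]
```

Emit:
step_arm(moves=[[0.019,-0.019,-0.034,0,0,0.1,0.0854],[0.017,-0.02,-0.034,0,0,0.1,0.0854],[0.015,-0.022,-0.034,0,0,0.1,0.0854],[0.013,-0.023,-0.034,0,0,0.1,0.0854],[0.011,-0.025,-0.034,0,0,0.1,0.0854],[0.009,-0.042,0,0,0,0,0.0854],[0.009,-0.042,0,0,0,0,0.0854],[0.009,-0.042,0,0,0,0,0.0854]])

```text
time: 1.75
tool_pos: [0.338, -0.3262, 0.4019]
tool_rot: [0.0, 0.999, -0.046, 0.0]
contact_force: [0.8, 0.6, -0.2]
gripper_width: 0.999
```

Emit:
step_arm(moves=[[0.009,-0.042,0,0,0,0,0.0854],[0.009,-0.042,0,0,0,0,0.0854],[0.009,-0.042,0,0,0,0,0.0854],[0.009,-0.042,0,0,0,0,0.0854],[0.009,-0.042,0,0,0,0,0.0854],[0.009,-0.042,0,0,0,0,0.0854],[0.009,-0.042,0,0,0,0,0.0854],[0.009,-0.042,0,0,0,0,0.0854]])

```text
time: 2.55
tool_pos: [0.4405, 0.0022, 0.4016]
tool_rot: [0.0, 0.999, -0.046, 0.001]
contact_force: [-0.4, -0.9, 0.4]
gripper_width: 1.002
```

Emit:
step_arm(moves=[[0.009,-0.042,0,0,0,0,0.0854],[0.009,-0.042,0,0,0,0,0.0854],[0,0,0,0,0,0,0.0854],[0,0,0,0,0,0,0.0854],[0,0,0,0,0,0,0.0854]])

```text
time: 3.05
tool_pos: [0.466, 0.0817, 0.4014]
tool_rot: [0.0, 0.999, -0.047, 0.0]
contact_force: [0.2, 0.2, 0.2]
gripper_width: 0.998
```

Run:
```python
from h import *
s=state();print(s['time'],s['tool_pos'],s['tool_rot'],s['contact_force'])
i=camera_info('wrist'); p,d=grab_frame('wrist'); save('b_w',p); np.save('b_w.npy',d)
import pickle; pickle.dump(i,open('b_w.pkl','wb'))
for q in ('type_case','lever_plate','loop','keeper','lid','lever_end','loop_bar','hook_lip'):
    o=cut_out('wrist',q); print(q,[(round(x['conf'],2),np.round(x['point']).tolist(),int(x['mask'].sum())) for x in o][:4])
    for k,x in enumerate(o[:2]): np.save(f'b_{q}{k}.npy',x['mask'])
print(proj('wrist',[[0.47,0.1,0.19]],i))
```

```text
3.05 [0.46596924 0.08165511 0.40140964] [ 1.92213713e-04  9.98916500e-01 -4.65379788e-02  7.57016478e-05] [0.15620927 0.1925984  0.22982042]
type_case [(0.64, [148.0, 128.0], 29109), (0.54, [58.0, 17.0], 2194)]
lever_plate [(0.96, [232.0, 156.0], 576), (0.43, [446.0, 81.0], 1080)]
loop [(0.68, [446.0, 81.0], 1101), (0.64, [232.0, 169.0], 452)]
keeper [(0.87, [148.0, 97.0], 10851)]
lid [(0.8, [145.0, 93.0], 10698)]
lever_end [(0.73, [232.0, 158.0], 522)]
loop_bar [(0.96, [228.0, 171.0], 476)]
hook_lip [(0.71, [145.0, 97.0], 10723)]
[[237.93484792 159.2962743 ]]
```

View pics/b_w.png

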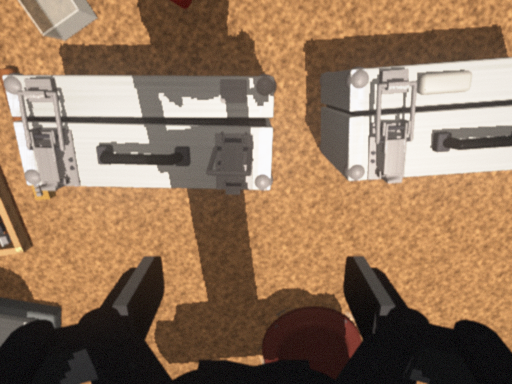

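Run:
```python
from h import *
import pickle
i=pickle.load(open('b_w.pkl','rb')); d=np.load('b_w.npy'); C=cloud('wrist',d,i)
print(np.round([camera_info('wrist')['world_from_camera'][k][3] for k in range(3)],3))
p=cv2.imread('pics/b_w.png')
c=p[60:200,0:285]; cv2.imwrite('pics/z3.png',cv2.resize(c,None,fx=2.8,fy=2.8,interpolation=3))
c=p[60:200,190:285]; cv2.imwrite('pics/z4.png',cv2.resize(np.clip(c.astype(float)*1.8,0,255).astype(np.uint8),None,fx=5.5,fy=4.2,interpolation=3))
z=C[...,2]
h=np.histogram(z[70:195,5:275],bins=np.arange(0.1,0.27,0.005)); print([(round(float(b),3),int(n)) for n,b in zip(*h) if n>20])
m=np.load('b_loop_bar0.npy'); P=C[m]; 
for q in ('loop_bar0','lever_plate0','loop1','type_case0'):
    P=C[np.load(f'b_{q}.npy')]; print(q,np.round(np.percentile(P,[5,50,95],axis=0),3).tolist())
# case top edge: rows of columns
for u in (80,110,150,200,215,265):
    col=C[60:200,u]; ok=abs(col[:,2]-0.172)<0.008
    k=np.where(ok)[0]; print(u,k.min()+60,k.max()+60,np.round(col[k.min()],4),np.round(col[k.max()],4))
for v in (90,105,135,170):
    row=C[v,0:300]; ok=abs(row[:,2]-0.172)<0.008; k=np.where(ok)[0]; print('row',v,k.min(),k.max(),np.round(row[k.min()],4),np.round(row[k.max()],4))
```

```text
[0.549 0.075 0.544]
[(0.115, 21), (0.125, 28), (0.13, 35), (0.135, 45), (0.14, 58), (0.145, 64), (0.15, 75), (0.155, 90), (0.16, 1106), (0.165, 773), (0.17, 19852), (0.175, 891), (0.18, 1367), (0.185, 520), (0.19, 1705), (0.195, 432), (0.2, 845), (0.205, 95), (0.21, 112), (0.215, 97), (0.22, 99), (0.225, 108), (0.23, 109), (0.235, 42), (0.24, 25), (0.245, 25), (0.25, 24), (0.255, 39), (0.26, 224)]
loop_bar0 [[0.471, 0.085, 0.209], [0.476, 0.104, 0.256], [0.486, 0.124, 0.263]]
lever_plate0 [[0.472, 0.093, 0.202], [0.481, 0.104, 0.219], [0.491, 0.114, 0.235]]
loop1 [[0.472, 0.084, 0.21], [0.477, 0.102, 0.259], [0.487, 0.124, 0.263]]
type_case0 [[0.447, 0.073, 0.164], [0.511, 0.204, 0.172], [0.567, 0.332, 0.203]]
80 75 185 [0.5759 0.2636 0.1715] [0.4517 0.2983 0.1707]
110 75 185 [0.5729 0.2312 0.1707] [0.4484 0.2613 0.1712]
150 75 186 [0.5688 0.1872 0.1711] [0.4427 0.2124 0.1717]
200 75 187 [0.5637 0.1327 0.1701] [0.436  0.1513 0.1727]
215 76 188 [0.561  0.1162 0.1713] [0.4323 0.1335 0.1705]
265 74 189 [0.558  0.0612 0.1676] [0.4249 0.0722 0.1693]
row 90 6 275 [0.5682 0.3494 0.1722] [0.5402 0.0513 0.1671]
row 105 9 273 [0.5523 0.352  0.1716] [0.5243 0.0549 0.1697]
row 135 16 272 [0.5186 0.3563 0.1705] [0.4906 0.0586 0.1699]
row 170 24 271 [0.4769 0.3598 0.1717] [0.4484 0.0629 0.1694]
```

View pics/z3.png

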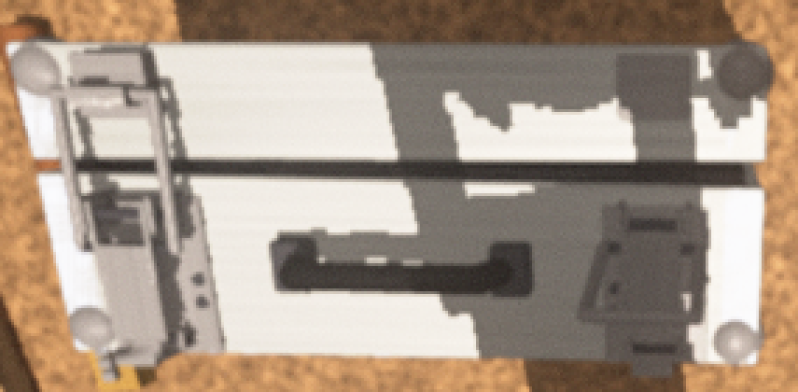

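View pics/z4.png

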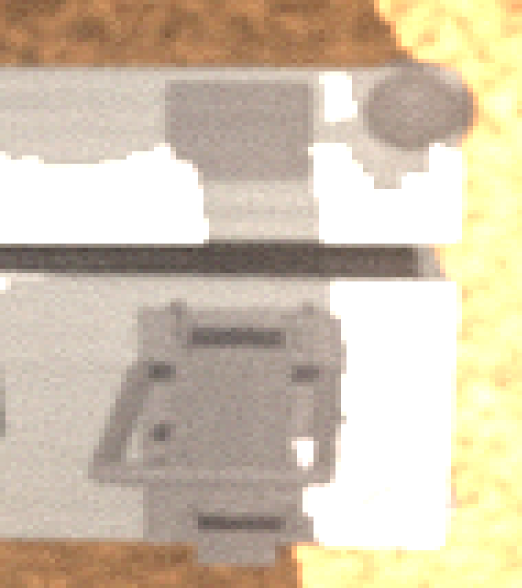

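```bash
cat > fitc.py <<'E'
from h import *
import pickle
def fit(i,d,img):
    K=np.array(i['intrinsics']);T=np.array(i['world_from_camera'])
    v,u=np.mgrid[0:384,0:512]
    # intersect rays with plane z=.172
    rays=np.stack([(u-K[0,2])/K[0,0],(v-K[1,2])/K[1,1],np.ones_like(u,float)],-1)@T[:3,:3].T
    t=(0.172-T[2,3])/rays[...,2]; Q=T[:3,3]+rays*t[...,None]
    return Q
def ray(i,uv,z):
    K=np.array(i['intrinsics']);T=np.array(i['world_from_camera']); uv=np.atleast_2d(uv).astype(float)
    r=np.c_[(uv[:,0]-K[0,2])/K[0,0],(uv[:,1]-K[1,2])/K[1,1],np.ones(len(uv))]@T[:3,:3].T
    return T[:3,3]+r*((z-T[2,3])/r[:,2])[:,None]
E
python3 - <<'E'
from fitc import *
i=pickle.load(open('b_w.pkl','rb')); d=np.load('b_w.npy'); C=cloud('wrist',d,i); z=C[...,2]
ok=z>0.15
def line(P,indep):
    a=P[:,indep];b=P[:,1-indep]
    for _ in range(5):
        k=np.polyfit(a,b,1); r=b-np.polyval(k,a); s=abs(r)<max(1.5*np.std(r),6e-4); a,b=a[s],b[s]
    return k,np.std(r),len(a)
# -x edge
E=[]
for u in list(range(75,205)): 
    k=np.where(ok[60:200,u])[0]+60; E.append((u,k.max()+.5))
L=line(ray(i,E,0.172)[:,:2],1); print('-x edge x=f(y)',L)
E=[]
for u in list(range(60,205)): 
    k=np.where(ok[60:200,u])[0]+60; E.append((u,k.min()-.5))
print('+x edge lid',line(ray(i,E,0.172)[:,:2],1))
for a,b in((90,112),(128,160)):
  for sgn in (0,1):
    E=[]
    for v in range(a,b):
        k=np.where(ok[v,0:300])[0]; E.append(((k.min()-.5) if sgn==0 else k.max()+.5,v))
    print('end',a,sgn,line(ray(i,E,0.172)[:,:2],0))
# seam dark in intensity
g=cv2.imread('pics/b_w.png',0).astype(int)
for name,f in (('seam_lo',1),('seam_hi',0)):
  E=[]
  for u in range(75,210):
    col=g[108:132,u]; dark=np.where(col<60)[0]+108
    if len(dark): E.append((u,dark.max()+.5 if f else dark.min()-.5))
  print(name,line(ray(i,E,0.172)[:,:2],1))
# dome heights
print('dome',np.round(C[82:92,260:270,2],3).max(), np.round(C[178:190,255:270,2],3).max())
E
```

```text
-x edge x=f(y) (array([0.1148444 , 0.41750629]), np.float64(0.00032204771215566875), 115)
+x edge lid (array([0.09391521, 0.55166672]), np.float64(9.239063009567434e-17), 137)
end 90 0 (array([-0.09563883,  0.40467988]), np.float64(0.0003183460434341426), 21)
end 90 1 (array([-0.07318398,  0.09286465]), np.float64(8.204120080284897e-18), 17)
end 128 0 (array([-0.11224422,  0.41372689]), np.float64(0.000341512762715259), 30)
end 128 1 (array([-0.12194167,  0.11793389]), np.float64(0.00030614746590421017), 28)
seam_lo (array([0.12214071, 0.49439281]), np.float64(0.00030539682005199423), 66)
seam_hi (array([0.09388629, 0.50427868]), np.float64(1.1280202686600128e-16), 57)
dome 0.178 0.544
```

```bash
cat >> h.py <<'E'
PHI=-0.1155
EX=np.array([np.cos(PHI),np.sin(PHI),0]);EY=np.array([-np.sin(PHI),np.cos(PHI),0]);EZ=np.array([0,0,1.])
O=0.4940*EX+0.2635*EY
def c2w(c): c=np.asarray(c,float)/1000; return O+c[...,0:1]*EX+c[...,1:2]*EY+c[...,2:3]*EZ
def w2c(p): p=np.asarray(p,float)-O; return np.stack([p@EX,p@EY,p@EZ],-1)*1000
E
python3 - <<'E'
from fitc import *
i=pickle.load(open('b_w.pkl','rb')); d=np.load('b_w.npy'); C=w2c(cloud('wrist',d,i))
S=C[70:195,190:280].reshape(-1,3)
def show(x0,x1,y0,y1,st):
    print('x down, y across',np.arange(y0,y1,st))
    for x in np.arange(x0,x1,st):
        r=[]
        for y in np.arange(y0,y1,st):
            s=S[(abs(S[:,0]-x-st/2)<st/2)&(abs(S[:,1]-y-st/2)<st/2)]
            r.append('%4.0f'%s[:,2].max() if len(s) else '   .')
        print('%4d'%x,' '.join(r))
show(-85,56,-152,-76,4)
m=np.load('b_loop_bar0.npy'); P=C[m]; P=P[P[:,2]>255]; print(len(P),P.mean(0),np.percentile(P,[2,98],axis=0))
m=np.load('b_lever_plate0.npy'); P=C[m]; print(np.round(np.percentile(P,[5,50,95],axis=0)))
E
```

```text
x down, y across [-152 -148 -144 -140 -136 -132 -128 -124 -120 -116 -112 -108 -104 -100
  -96  -92  -88  -84  -80]
 -85    .    .    .    .    .    .    .    .    .    .    .    .    .    .    .    .    .    .    .
 -81  170  172  173  173  173  172  175  175  174  174    .    .    .    .  175  176  175  176  172
 -77  172  173  175  176  175  173  175  176  175  183  201  201  202  201  184  175  176  174  174
 -73  172  175  176  177  177  174  176  176  176  185  202  201  201  201  185  176  176  176  173
 -69  172  175  176  177  176  175  176  176  175  185  195  176  196  176  184  176  175  175  173
 -65  172  174  175  176  175  173  175  176  175  175  176  175  176  175  175  175  175  174  172
 -61  172  173  174  173  173  173  174  176    .    .    .    .    .    .    .    .    .    .    .
 -57  171  173  173  173  173  172  174    .  175  175    .    .    .    .    .    .  175  174  173
 -53  170  172  173  172  173  173  175    .  176  176    .    .    .    .    .    .  176  174  172
 -49  170  173  173  173  172  173  174    .  175  176    .    .    .    .    .  176 
[... 2117 characters left out ...]
39  172  175  177  177  178  175  173  173  182  183  183  183  183  184  183  183  173  173  173
  43  172  174  177  176  177  174  544  173  183  184  183  183  184  184  183  183  173  173  173
  47  170  172  174  176  174  173  173  173  180  183  182  183  182  181  172  172  172  172  172
  51    .  172  171  172  171  165    .    .    .    .    .    .    .    .    .    .    .    0    1
  55    .    .    .    .    0    1    1    1    0    1    1    0    1    1   -0    1    1   -0    0
243 [ -33.92783936 -106.30110878  262.26801805] [[ -37.18260878 -124.31275799  256.0025841 ]
 [ -31.96005064  -86.2047334   263.09230956]]
[[ -38. -115.  202.]
 [ -29. -105.  219.]
 [ -19.  -94.  235.]]
```

Run:
```python
from fitc import *
i=pickle.load(open('b_w.pkl','rb')); d=np.load('b_w.npy'); W=cloud('wrist',d,i)
p=np.array([0.46596924,0.08165511,0.40140964]); q=[ 9.98916500e-01,-4.65379788e-02,7.57016478e-05,1.92213713e-04]
L=R.from_quat(q).inv().apply((W-p).reshape(-1,3)).reshape(W.shape)*1000
for v in range(250,330,8):
    print(v,[ (u,np.round(L[v,u]).astype(int).tolist()) for u in (125,135,145,152,158,163,345,350,356,363) if d[v,u]<0.2 and d[v,u]>0])
```

```text
250 []
258 [(145, [11, -49, -19]), (152, [10, -46, -18]), (158, [10, -43, -18]), (350, [10, 42, -18]), (356, [10, 45, -18]), (363, [11, 47, -19])]
266 [(145, [11, -47, -25]), (152, [11, -44, -25]), (158, [7, -44, -19]), (345, [3, 42, -13]), (350, [8, 41, -20]), (356, [10, 43, -25]), (363, [11, 45, -25])]
274 [(125, [8, -55, -26]), (135, [11, -49, -32]), (145, [11, -45, -31]), (152, [8, -44, -27]), (158, [3, -44, -19]), (163, [-2, -44, -12]), (345, [-1, 42, -14]), (350, [4, 42, -20]), (356, [8, 42, -28]), (363, [10, 43, -31])]
282 [(125, [6, -54, -30]), (135, [11, -47, -37]), (145, [10, -44, -36]), (152, [4, -44, -27]), (158, [0, -44, -21]), (163, [-5, -44, -14]), (345, [-4, 42, -16]), (350, [0, 42, -21]), (356, [6, 41, -30]), (363, [10, 42, -36])]
290 [(125, [10, -49, -41]), (135, [11, -45, -42]), (145, [7, -44, -37]), (152, [2, -44, -29]), (158, [-4, -44, -22]), (163, [-8, -44, -16]), (345, [-7, 41, -17]), (350, [-2, 41, -24]), (356, [2, 42, -30]), (363, [8, 41, -38])]
298 [(125, [10, -47, -46]), (135, [11, -44, -47]), (145, [4, -44, -38]), (152, [-2, -44, -30]), (158, [-7, -44, -23]), (345, [-11, 42, -17]), (350, [-6, 41, -25]), (356, [-1, 42, -32]), (363, [5, 42, -39])]
306 [(125, [10, -46, -50]), (135, [8, -43, -48]), (145, [1, -44, -39]), (152, [-5, -44, -31]), (158, [-10, -44, -24]), (350, [-10, 42, -25]), (356, [-4, 42, -32]), (363, [1, 42, -39])]
314 [(125, [7, -46, -50]), (135, [5, -44, -48]), (145, [-2, -44, -39]), (152, [-9, -44, -32]), (356, [-7, 41, -34]), (363, [-1, 42, -40])]
322 [(125, [11, -42, -59]), (135, [2, -44, -49]), (145, [-5, -44, -40]), (152, [-11, -44, -33]), (356, [-10, 42, -34]), (363, [-6, 42, -39])]
```

Run:
```python
from h import *
Rt=Rdown(PHI)
a=plan(c2w([-38.5,-105.5,300]),Rt)
```

```text
[0.0008, -0.0076, 0.0338, 0.0, -0.0001, 0.0075]
[0.0008, -0.0076, 0.0338, 0.0, 0.0, 0.0075]
[0.0007, -0.0076, 0.0338, 0.0, -0.0001, 0.0076]
```

Emit:
step_arm(moves=[[0.0008,-0.0076,0.0338,0,0,0.0075,0.06],[0.0008,-0.0076,0.0338,0,0,0.0075,0.06],[0.0007,-0.0076,0.0338,0,0,0.0076,0.06],[0,0,0,0,0,0,0.06],[0,0,0,0,0,0,0.06],[0,0,0,0,0,0,0.06]])

```text
time: 4.1
tool_pos: [0.4716, 0.1046, 0.3026]
tool_rot: [-0.0, 0.998, -0.057, 0.002]
contact_force: [-0.2, 0.3, 0.0]
gripper_width: 0.702
```

```bash
cat > look.py <<'E'
from fitc import *
def look(n):
    i=camera_info('wrist'); p,d=grab_frame('wrist'); save(n,p); np.save(n+'.npy',d); pickle.dump(i,open(n+'.pkl','wb'))
    s=state(); print(s['time'],np.round(w2c(s['tool_pos']),1),'F case',np.round([s['contact_force']@EX,s['contact_force']@EY,s['contact_force'][2]],1),'w',s['gripper_width']*85.4)
    W=cloud('wrist',d,i); t,r=tool(); L=r.inv().apply((W-t).reshape(-1,3)).reshape(W.shape)*1000
    return i,p,d,w2c(W),L
E
python3 - <<'E'
from look import *
i,p,d,C,L=look('c1')
near=(d>0)&(d<0.35)
cv2.imwrite('pics/z5.png',cv2.resize(np.clip(p[:,:,::-1]*1.3,0,255).astype(np.uint8)[100:384],None,fx=1.55,fy=1.55))
m=(d>0)&(abs(abs(L[...,1])-35)<12)&(abs(L[...,0])<13)&(L[...,2]<3)&(L[...,2]>-16)
P=L[m]; print(P.shape,np.round(np.percentile(P,[1,50,99],axis=0),1))
for side in (-1,1):
    Q=P[P[:,1]*side>0]; print(side,np.round(Q[Q[:,2]>np.percentile(Q[:,2],90)].mean(0),1))
q=(C[...,2]>250)&(abs(C[...,1]+105)<26)&(C[...,2]<270)
print(q.sum(),np.round(np.percentile(C[q],[2,50,98],axis=0),1))
E
```

```text
4.15 [ -37.5 -105.3  302.8] F case [0.7 0.3 1. ] w 60.221969608359366
(768, 3) [[-10.8 -42.9 -15.9]
 [  6.5 -30.6 -11.8]
 [ 11.2  40.9  -4.7]]
-1 [  0.1 -31.1  -5.9]
1 [ 0.5 29.  -5.9]
634 [[ -37.3 -124.5  250.9]
 [ -33.9 -103.9  261.1]
 [ -31.2  -84.3  262.7]]
```

View pics/z5.png

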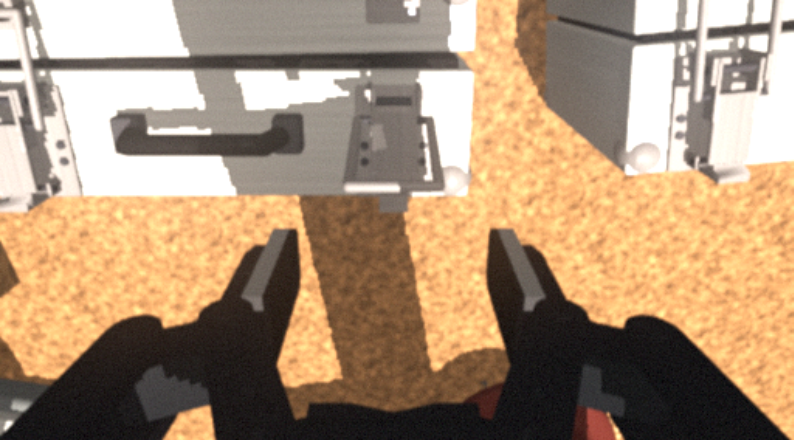

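Emit:
step_arm(moves=[[0,0,0.02,0,0,0,0.06],[0,0,0.02,0,0,0,0.06],[0,0,0.016,0,0,0,0.06],[0,0,0,0,0,0,0.06],[0,0,0,0,0,0,0.06]])

```text
time: 4.65
tool_pos: [0.471, 0.1047, 0.2448]
tool_rot: [-0.0, 0.998, -0.057, 0.001]
contact_force: [0.4, 0.7, 0.8]
gripper_width: 0.702
```

Run:
```python
from look import *
i,p,d,C,L=look('c2')
cv2.imwrite('pics/z6.png',cv2.resize(np.clip(p[:,:,::-1]*1.5,0,255).astype(np.uint8)[150:384],None,fx=1.55,fy=1.55))
q=(C[...,2]>250)&(abs(C[...,1]+105)<19)&(C[...,2]<270)&(abs(C[...,0]+34)<8)
print(q.sum(),np.round(np.percentile(C[q],[2,50,98],axis=0),1), np.round(np.percentile(L[q],[2,50,98],axis=0),1))
```

```text
4.7 [ -37.9 -105.1  245.4] F case [ 0.2 -0.3  0.8] w 60.072774011053546
1165 [[ -37.5 -123.5  251.1]
 [ -33.7 -105.4  261.1]
 [ -31.4  -86.4  262.8]] [[  0.4 -18.8 -17.4]
 [  4.2   0.2 -15.7]
 [  6.5  18.4  -5.8]]
```

View pics/z6.png

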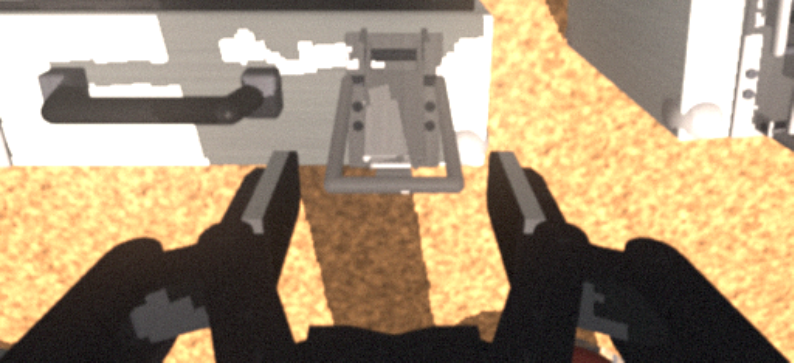

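Emit:
step_arm(moves=[[0,0,-0.002,0,0,0,0.06],[0,0,0,0,0,0,0.05],[0,0,0,0,0,0,0.042],[0,0,0,0,0,0,0.038],[0,0,0,0,0,0,0.036],[0,0,0,0,0,0,0.036]])

```text
time: 5.3
tool_pos: [0.471, 0.1047, 0.2471]
tool_rot: [0.0, 0.998, -0.057, 0.001]
contact_force: [-2.0, -1.6, 5.3]
gripper_width: 0.455
```

Run:
```python
from look import *
i,p,d,C,L=look('c3')
cv2.imwrite('pics/z7.png',cv2.resize(np.clip(p[:,:,::-1]*1.5,0,255).astype(np.uint8)[150:384],None,fx=1.55,fy=1.55))
q=(C[...,2]>250)&(abs(C[...,1]+105)<17)&(C[...,2]<270)&(abs(C[...,0]+34)<8)
print(q.sum(),np.round(np.percentile(C[q],[2,50,98],axis=0),1), np.round(np.percentile(L[q],[2,50,98],axis=0),1))
```

```text
5.35 [ -38.2 -105.2  247.1] F case [-1.8 -0.4  4.8] w 38.75459415106254
862 [[ -37.5 -121.7  253. ]
 [ -34.1 -105.8  261.2]
 [ -32.3  -88.3  262.6]] [[  0.7 -16.9 -15.5]
 [  4.1   0.6 -14. ]
 [  5.9  16.5  -5.9]]
```

View pics/z7.png

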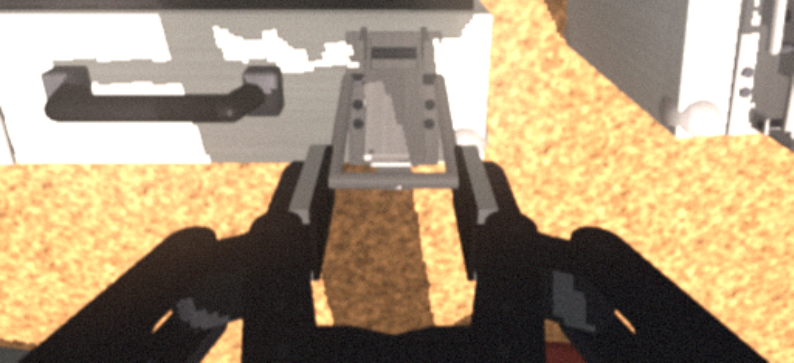

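Run:
```python
from h import *
th0=np.arctan2(70,-(-34.3+16)*1.0); th0=np.arctan2(70,18.3); D0=np.hypot(70,18.3)
# theta measured from -x
B=[]
n=14
print(th0,D0)
P=[np.array([-34.3,260.])]
for k in range(1,n+1):
    f=k/n; f=f
    th=th0+(3.0-th0)*f; D=D0+(58.0-D0)*min(1,f*1.25)
    b=np.array([-16-D*np.cos(th),190+D*np.sin(th)]); P.append(b)
    be=np.arccos((196+D*D-3481)/(28*D)); print(k,np.round(b,1),'lever',round(th-be,2), 'dtool x,z(mm)',np.round(b-P[-2],1))
```

```text
1.3150906195571217 72.35253969281244
1 [-25.6 260.4] lever 0.96 dtool x,z(mm) [8.7 0.4]
2 [-17.  259.8] lever 0.93 dtool x,z(mm) [ 8.5 -0.6]
3 [ -8.8 258.1] lever 0.93 dtool x,z(mm) [ 8.3 -1.7]
4 [ -1.  255.5] lever 0.94 dtool x,z(mm) [ 7.8 -2.6]
5 [  6.4 252. ] lever 0.96 dtool x,z(mm) [ 7.3 -3.5]
6 [ 13.1 247.8] lever 0.98 dtool x,z(mm) [ 6.7 -4.3]
7 [ 19.1 242.8] lever 1.01 dtool x,z(mm) [ 6. -5.]
8 [ 24.3 237.2] lever 1.04 dtool x,z(mm) [ 5.3 -5.6]
9 [ 28.8 231.2] lever 1.07 dtool x,z(mm) [ 4.4 -6.1]
10 [ 32.4 224.7] lever 1.1 dtool x,z(mm) [ 3.6 -6.4]
11 [ 35.1 218.1] lever 1.13 dtool x,z(mm) [ 2.7 -6.7]
12 [ 37.8 211.6] lever 1.24 dtool x,z(mm) [ 2.8 -6.4]
13 [ 40. 205.] lever 1.36 dtool x,z(mm) [ 2.2 -6.6]
14 [ 41.4 198.2] lever 1.48 dtool x,z(mm) [ 1.4 -6.8]
```

Emit:
step_arm(moves=[[0.0087,0,-0.0004,0,0,0,0.036],[0.0085,0,0.0006,0,0,0,0.036],[0.0083,0,0.0017,0,0,0,0.036],[0.0078,0,0.0026,0,0,0,0.036],[0,0,0,0,0,0,0.036]])

```text
time: 5.85
tool_pos: [0.5044, 0.1008, 0.2427]
tool_rot: [0.0, 0.998, -0.057, 0.0]
contact_force: [-2.4, -0.9, 6.7]
gripper_width: 0.452
```

```bash
cat > lk2.py <<'E'
from look import *
import sys
def lk(n,z0=150):
    i,p,d,C,L=look(n)
    cv2.imwrite('pics/'+n+'z.png',cv2.resize(np.clip(p[:,:,::-1]*1.5,0,255).astype(np.uint8)[z0:384],None,fx=1.55,fy=1.55))
    q=(abs(L[...,0]-4)<6)&(abs(L[...,1])<16)&(L[...,2]<-6)&(L[...,2]>-22)&(d>0)
    print('bar',q.sum())
    if q.sum(): print(np.round(np.percentile(C[q],[2,50,98],axis=0),1).tolist(), np.round(np.percentile(L[q],[2,50,98],axis=0),1).tolist())
    return i,p,d,C,L
if __name__=='__main__': lk(sys.argv[1])
E
python3 lk2.py d1
```

```text
5.9 [  -4.8 -105.2  242.8] F case [-1.3 -1.8  6.6] w 38.71177348678065
bar 766
[[-5.7, -120.6, 255.3], [-2.9, -105.4, 258.3], [-1.5, -89.8, 259.8]] [[-0.9, -15.4, -17.0], [1.9, 0.2, -15.5], [3.3, 15.4, -12.5]]
```

View pics/d1z.png

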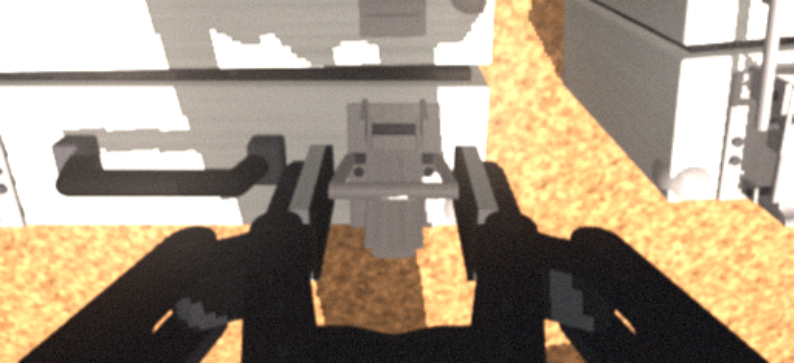

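Emit:
step_arm(moves=[[0.0073,0,0.0035,0,0,0,0.036],[0.0067,0,0.0043,0,0,0,0.036],[0.006,0,0.005,0,0,0,0.036],[0.0053,0,0.0056,0,0,0,0.036],[0.0044,0,0.0061,0,0,0,0.036],[0,0,0,0,0,0,0.036]])

```text
time: 6.5
tool_pos: [0.5331, 0.0975, 0.2166]
tool_rot: [0.0, 0.998, -0.057, -0.001]
contact_force: [-1.3, -0.2, 3.5]
gripper_width: 0.456
```

```bash
python3 lk2.py d2
```

```text
6.55 [  24.1 -105.2  216.7] F case [-1.3 -1.5  1.8] w 38.786366657407164
bar 597
[[22.2, -120.6, 229.9], [23.7, -104.9, 232.9], [24.9, -89.8, 234.8]] [[-1.9, -15.4, -18.1], [-0.4, -0.3, -16.2], [0.8, 15.3, -13.2]]
```

View pics/d2z.png

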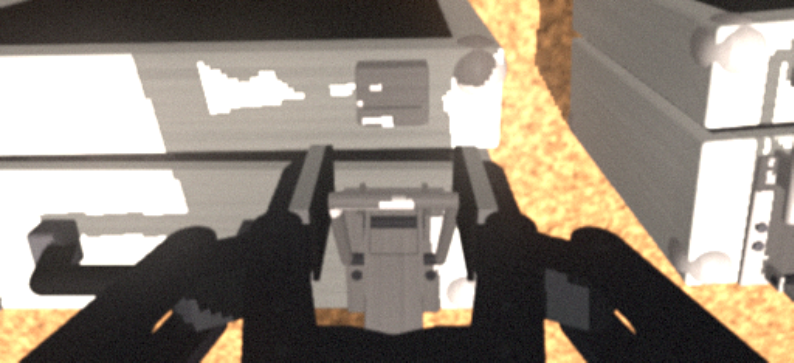

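Emit:
step_arm(moves=[[0,0,0,0,0,0,0.054],[0,0,0,0,0,0,0.054],[-0.002,0,-0.002,0,0,0,0.054],[-0.002,0,-0.002,0,0,0,0.054],[0,0,0,0,0,0,0.048],[0,0,0,0,0,0,0.042],[0,0,0,0,0,0,0.036],[0,0,0,0,0,0,0.036]])

```text
time: 7.35
tool_pos: [0.5295, 0.0978, 0.2213]
tool_rot: [0.0, 0.998, -0.057, 0.0]
contact_force: [0.2, -1.7, 1.0]
gripper_width: 0.455
```

```bash
python3 lk2.py d3
```

```text
7.4 [  20.7 -105.3  221.2] F case [ 1.2 -0.7  1.5] w 38.79238120638893
bar 743
[[20.4, -120.5, 229.6], [23.1, -105.5, 233.1], [24.6, -89.9, 234.6]] [[-0.3, -15.4, -13.4], [2.4, 0.2, -11.9], [3.9, 15.3, -8.3]]
```

View pics/d3z.png

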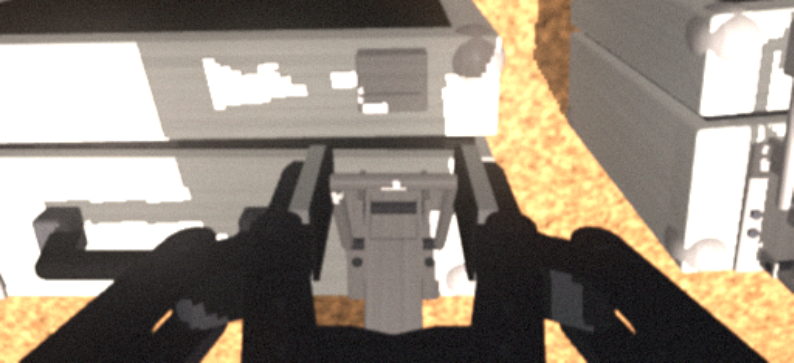

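Emit:
step_arm(moves=[[0.0052,0,0.0053,0,0,0,0.036],[0.0045,0,0.006,0,0,0,0.036],[0.0035,0,0.006,0,0,0,0.036],[0.003,0,0.006,0,0,0,0.036],[0.002,0,0.0055,0,0,0,0.036],[0.001,0,0.0045,0,0,0,0.036],[0,0,0,0,0,0,0.036]])

```text
time: 8.1
tool_pos: [0.5478, 0.096, 0.1865]
tool_rot: [-0.0, 0.998, -0.058, -0.001]
contact_force: [-2.0, 0.2, 2.4]
gripper_width: 0.45
```

```bash
python3 lk2.py d4
```

```text
8.15 [  39.1 -105.   186.9] F case [-3.6 -0.9  1.6] w 38.502620724964366
bar 30
[[37.1, -119.7, 195.9], [37.3, -104.5, 197.1], [37.5, -91.0, 198.8]] [[-2.0, -14.1, -11.9], [-1.8, -0.5, -10.1], [-1.6, 14.7, -9.0]]
```

View pics/d4z.png

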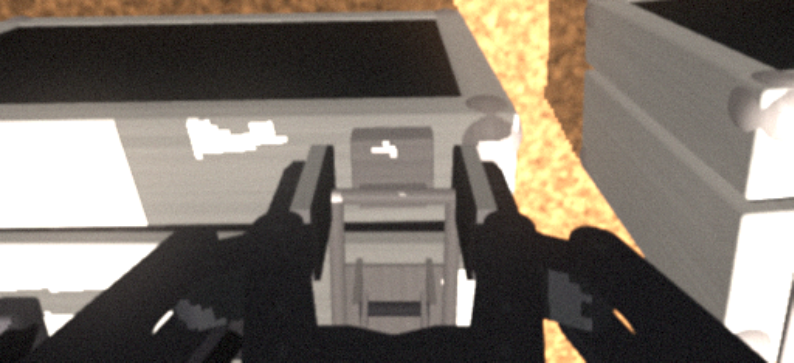

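```bash
cat > bar.py <<'E'
from fitc import *
import sys
def bar(n):
    i=pickle.load(open(n+'.pkl','rb')); d=np.load(n+'.npy'); W=cloud('wrist',d,i); C=w2c(W)
    t,r=tool(); L=r.inv().apply((W-t).reshape(-1,3)).reshape(W.shape)*1000
    q=(abs(L[...,0]+2)<12)&(abs(L[...,1])<13)&(L[...,2]<-3)&(L[...,2]>-24)&(d>0)
    for name,A in (('case',C),('tool',L)): print(name,np.round(np.percentile(A[q],[2,25,50,75,98],axis=0),1).tolist())
bar(sys.argv[1])
E
python3 bar.py d4
```

```text
case [[27.5, -117.3, 190.4], [33.9, -111.0, 195.5], [35.2, -104.8, 197.4], [36.4, -98.6, 198.1], [37.3, -92.8, 199.1]]
tool [[-11.6, -12.2, -12.1], [-5.3, -6.5, -11.2], [-4.0, -0.3, -10.4], [-2.8, 6.0, -8.5], [-1.9, 12.2, -3.5]]
```

Emit:
step_arm(moves=[[0,0,0,0,0,0,0.056],[0,0,0,0,0,0,0.06],[0,0,0,0,0,0,0.06],[0,0,-0.02,0,0,0,0.06],[0,0,-0.035,0,0,0,0.06],[0,0,-0.035,0,0,0,0.06],[0,0,0,0,0,0,0.03],[0,0,0,0,0,0,0]])

```text
time: 8.95
tool_pos: [0.549, 0.0959, 0.279]
tool_rot: [-0.0, 0.998, -0.057, 0.002]
contact_force: [-0.3, -0.7, -0.6]
gripper_width: 0.369
```

```bash
cat > lat.py <<'E'
from look import *
import sys
def lat(n):
    i,p,d,C,L=look(n)
    c=np.clip(p[:,:,::-1]*1.5,0,255).astype(np.uint8)
    uv=proj('wrist',c2w([[-40,-105,200],[40,-105,185]]),i).astype(int); print(uv.tolist())
    y0=max(0,uv[:,1].min()-80); y1=min(384,uv[:,1].max()+80); x0=max(0,uv[:,0].min()-90)
    cv2.imwrite('pics/'+n+'z.png',cv2.resize(c[y0:y1,x0:x0+180],None,fx=3,fy=3,interpolation=3)[:600])
    q=(d>0)&(d<0.6)&(abs(L[...,1])<60)&~((L[...,2]<4)&(L[...,2]>-80)&(abs(L[...,0])<14))
    S=C[q]
    ys=np.arange(-130,-79,4)
    print('     ',' '.join('%4d'%y for y in ys))
    for x in np.arange(-72,54,3):
        r=[]
        for y in ys:
            s=S[(abs(S[:,0]-x)<1.5)&(abs(S[:,1]-y)<2)]
            r.append('%4.0f'%s[:,2].max() if len(s) else '   .')
        print('%4d '%x,' '.join(r))
    np.savez(n+'_S.npz',S=S)
lat(sys.argv[1])
E
python3 lat.py e1
```

```text
9.0 [  39.5 -105.1  277.2] F case [0.5 0.1 0.2] w 24.243788373567774
[[254, 293], [254, 196]]
      -130 -126 -122 -118 -114 -110 -106 -102  -98  -94  -90  -86  -82
 -72   174  175  176  176    .    .    .    .    .    .  175  175  175
 -69   173  175  175  175    .    .    .    .    .    .  175  176  175
 -66   174  175  176  175    .    .    .    .    .    .  175  176  175
 -63   173  175  175  175    .    .    .    .    .    .  175  176  175
 -60   172  176  176  176    .    .    .    .    .    .  175  175  176
 -57   172  175  176  176    .    .    .    .    .    .  176  176  175
 -54   172  175  176  175    .    .    .    .    .    .  176  176  175
 -51   172  175  175  175    .    .    .    .    .    .  175  175  175
 -48   172  175  177  175    .    .    .    .    .    .  176  176  174
 -45   172  174  176  176    .    .    .    .    .    .  176  177  175
 -42   172    .    .    .  238  239  239  239  239  236    .    .    .
 -39   172    .  175  175  236  238  237  237  237  236  175  174    .
 -36   172    .  175  175  231  233  233  232  233  233  175  175    .
 -33   173  
[... 1346 characters left out ...]
3  201  202  182  182    .    .    .    .  183  199  201  200
  27   173  200  201  173  193  193  193  192  193  193  198  201  199
  30   172  199  201  182  193  194  193  193  193  193  198  201  199
  33   173  200  201  200  200  200  200  201  201  200  200  201  199
  36   174  199  200  201  201  201  201  200  201  201  201  200  199
  39   175  173  172  183  200  182  183  183  184  183  183  173  173
  42   175  173  172  183  183  184  183  184  183  183  183  172  173
  45   175  172  172  183  183  184  183  183  183  183  183  173  173
  48   174  173  172  182  182  182  183  358  183  358  182  173  173
  51   172  172  172  173  361  361  361  360  361  361  173  172  172
```

View pics/e1z.png

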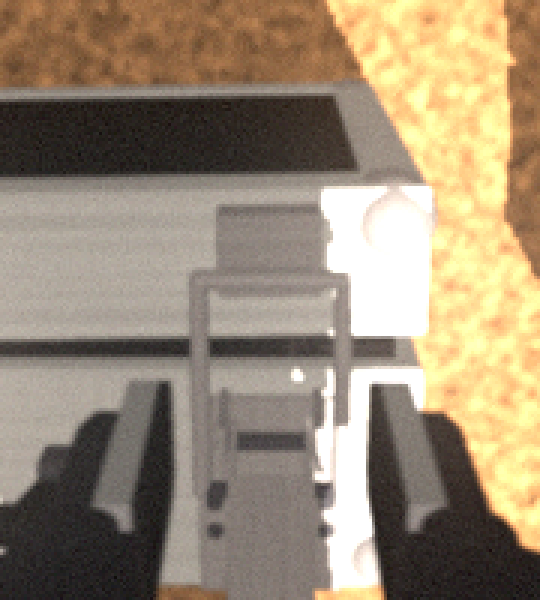

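Emit:
step_arm(moves=[[-0.036,0,0,0,0,0,0],[-0.036,0,0,0,0,0,0],[-0.0355,0,0,0,0,0,0],[0,0,0.028,0,0,0,0],[0,0,0.027,0,0,0,0],[0,0,0,0,0,0,0],[0,0,0,0,0,0,0]])

```text
time: 9.7
tool_pos: [0.4408, 0.1081, 0.2213]
tool_rot: [0.0, 0.998, -0.057, -0.002]
contact_force: [0.6, 0.9, 0.3]
gripper_width: -0.0
```

```bash
cat > st.py <<'E'
from h import *
s=state(); t,r=tool(); F=s['contact_force']
print(s['time'],'TCP case',np.round(w2c(t),1),'F case',np.round([F@EX,F@EY,F[2]],1),'w',round(s['gripper_width']*85.4,1),'tilt err',np.round((Rdown(PHI).inv()*r).as_rotvec(),3))
E
python3 st.py
```

```text
9.7 TCP case [ -68.6 -105.4  221.3] F case [0.5 1.  0.3] w -0.0 tilt err [-0.001 -0.003 -0.001]
```

Emit:
step_arm(moves=[[0.012,0,0,0,0,0,0],[0.007,0,0,0,0,0,0],[0.005,0,0,0,0,0,0],[0.005,0,0,0,0,0,0],[0.005,0,0,0,0,0,0],[0.004,0,0,0,0,0,0]])

```text
time: 10.3
tool_pos: [0.4797, 0.1038, 0.2227]
tool_rot: [-0.0, 0.998, -0.057, -0.0]
contact_force: [-1.6, -0.3, 1.2]
gripper_width: 0.001
```

```bash
python3 st.py; python3 lat.py e2 | awk 'NR<6 || $1>15 || ($1<0&&$1>-32)'
```

```text
10.3 TCP case [ -29.5 -105.2  222.7] F case [-1.6 -0.5  1.2] w 0.1 tilt err [ 0.    -0.    -0.001]
10.35 [ -29.1 -105.2  222.7] F case [-1.3 -0.8  0.1] w -0.053103215724449676
[[254, 253], [255, 110]]
      -130 -126 -122 -118 -114 -110 -106 -102  -98  -94  -90  -86  -82
 -72   175  172    .    .    .    .    .    .    .    .    .    .  172
 -69   174  174    .    .    .    .    .    .    .    .    .    .  173
 -30   173    .    .    .    .    .    .    .    .    .    .    .    .
 -27   173    .  176    .    .    .    .    .    .    .    .  175    .
 -24   173    .  175    .    .    .    .    .    .    .    .  176    .
 -21   173    .  205    .  174  303  303  175  175    .    .  205  303
 -18   172  304  303  304  216  305  304  304  305  215  207  304  304
 -15   173  205  308  307  308  308  287  292  308  308  308  308  204
 -12   173  205  309  309  309  310  287  292  309  309  309  309  203
  -9   173  203  205  195  173  173  172  173  173  190  203  204  202
  -6   173  203  203  173  172  173  173  173  173  173  173  204  202
  -3   172  202  202  172  172  172  172  172  
[... 175 characters left out ...]
3  192  193  183  183  183  183  184  183  183  190  194  191
  27   173  191  192  183  193  193  193  193  193  193  192  192  190
  30   173  190  191  183  194  194  193  194  194  194  190  192  189
  33   173  189  191  184  193  193  194  193  193  194  188  190  187
  36   175  188  189  188  193  193  192  188  190  187  188  189  187
  39   175  187  188  189  189  189  189  188  188  189  188  188  185
  42   176  173  187  183  187  183  183  183  183  187  183  173  173
  45   174  173  173  182  183  183  183  183  183  183  183  173  173
  48   173  173  173  182  183  184  183  183  183  183  182  173  173
  51   173  172  172  172  172  172  172  173  172  172  172  172  172
```

View pics/e2.png

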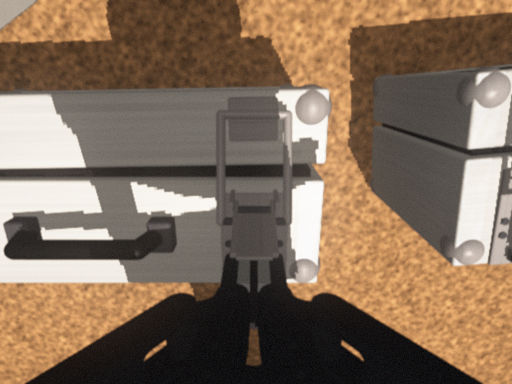

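Emit:
step_arm(moves=[[-0.015,0,0,0,0,0,0],[0,0,-0.03,0,0,0,0],[0,0,-0.03,0,0,0,0],[0.034,0,0,0,0,0,0],[0.034,0,0,0,0,0,0],[0.033,0,0,0,0,0,0],[0,0,0.03,0,0,0,0],[0,0,0.03,0,0,0,0]])

```text
time: 11.15
tool_pos: [0.5664, 0.0937, 0.2227]
tool_rot: [-0.0, 0.998, -0.058, 0.001]
contact_force: [0.4, -0.5, -0.1]
gripper_width: -0.003
```

```bash
python3 st.py; python3 lat.py e3 | awk 'NR<6 || $1>15 || ($1<0&&$1>-32)'
```

```text
11.15 TCP case [  57.8 -105.1  222.7] F case [ 0.5 -0.5 -0.1] w -0.2 tilt err [ 0.     0.003 -0.   ]
11.2 [  53.9 -105.7  215.3] F case [-2.2 -0.2 -4.8] w 0.24102939508681567
[[254, 367], [254, 251]]
      -130 -126 -122 -118 -114 -110 -106 -102  -98  -94  -90  -86  -82
 -72     .    .    .    .    .    .    .    .    .    .    .    .    .
 -69     .    .    .    .    .    .    .    .    .    .    .    .    .
 -30     .    .    .    .    .    .    .    .    .    .    .    .    .
 -27     .    .    .    .    .    .    .    .    .    .    .    .    .
 -24     .    .    .    .    .    .    .    .    .    .    .    .    .
 -21     .    .    .    .    .    .    .    .    .    .    .    .    .
 -18     .    .    .    .    .    .  192  192    .    .    .    .    .
 -15     .    .    .    .    .  218  221  221  220    .    .    .    .
 -12     .    .    .    .    .  221  221  222    .    .    .    .    .
  -9     .    .    .    .    .    .    .    .    .    .    .    .    .
  -6     .    .    .    .    .    .    .    .    .    .    .    .    .
  -3   163    .    .    .    .    .    .    .   
[... 174 characters left out ...]
2  191    .    .    .    .    .    .    .    .    .    .  173
  27   173  190    .    .    .    .    .    .    .    .    .    .  172
  30   172  190    .    .    .    .    .    .    .    .    .  190  187
  33   173  189  189  171    .    .    .    .    .    .  171  189  172
  36   174  188  189  172    .    .    .    .    .    .  172  190  186
  39   175  187  188  186  185    .    .    .    .  185  186  188  185
  42   175  185  187  186  186    .    .    .    .  186  186  188  173
  45   175  173  172  183  183  183  182  182  182  183  183  173  173
  48   174  173  172  182  183  183  183  183  182  182  181  172  173
  51   173  173  172  173  172  172  172  172  172  172  172  172  172
```

View pics/e3.png

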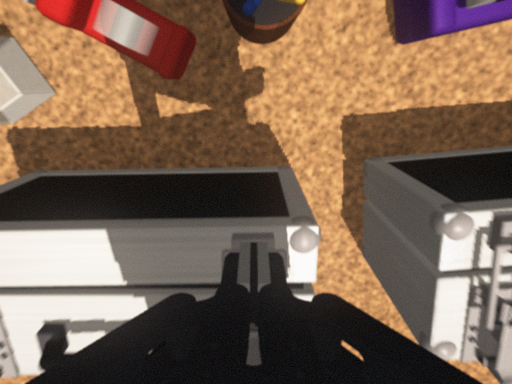

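Emit:
step_arm(moves=[[0,0,0,0,0,0,0],[0,0,0,0,0,0,0]])

```text
time: 11.4
tool_pos: [0.5652, 0.094, 0.224]
tool_rot: [-0.0, 0.998, -0.057, 0.001]
contact_force: [0.1, -0.3, -0.3]
gripper_width: -0.0
```

```bash
python3 st.py
```

```text
11.4 TCP case [  56.6 -105.   224. ] F case [ 0.1 -0.3 -0.3] w -0.0 tilt err [ 0.     0.002 -0.001]
```

Emit:
step_arm(moves=[[0,0,0.018,0,0,0,0],[0,0,0.014,0,0,0,0],[0,0,0.004,0,0,0,0],[0,0,0,0,0,0,0],[0,0,0,0,0,0,0]])

```text
time: 11.9
tool_pos: [0.5651, 0.094, 0.1875]
tool_rot: [-0.0, 0.998, -0.057, 0.001]
contact_force: [0.6, 0.3, 0.3]
gripper_width: -0.0
```

```bash
python3 st.py
```

```text
11.9 TCP case [  56.5 -105.   187.5] F case [0.5 0.4 0.3] w -0.0 tilt err [ 0.     0.001 -0.001]
```

Ease down to feel the seat.

Emit:
step_arm(moves=[[0,0,0.001,0,0,0,0],[0,0,0.001,0,0,0,0],[0,0,0.001,0,0,0,0],[0,0,0,0,0,0,0]])

```text
time: 12.3
tool_pos: [0.5647, 0.094, 0.1835]
tool_rot: [-0.0, 0.998, -0.057, -0.0]
contact_force: [0.4, 0.6, -0.2]
gripper_width: -0.001
```

```bash
python3 st.py
```

```text
12.3 TCP case [  56.1 -105.1  183.5] F case [ 0.3  0.7 -0.2] w -0.1 tilt err [ 0.    -0.    -0.001]
```

Emit:
step_arm(moves=[[0,0,0.0005,0,0,0,0],[0,0,0.0005,0,0,0,0],[0,0,0,0,0,0,0]])

```text
time: 12.6
tool_pos: [0.5647, 0.0939, 0.1825]
tool_rot: [0.0, 0.998, -0.057, -0.0]
contact_force: [-0.8, 1.5, -0.7]
gripper_width: 0.003
```

```bash
python3 st.py
```

```text
12.6 TCP case [  56.1 -105.1  182.5] F case [-0.9  1.4 -0.7] w 0.3 tilt err [-0.    -0.    -0.001]
```

Emit:
step_arm(moves=[[-0.0015,0,-0.0007,0,0,0,0],[-0.0015,0,0,0,0,0,0],[-0.0015,0,0,0,0,0,0],[-0.001,0,0,0,0,0,0],[0,0,0,0,0,0,0]])

```text
time: 13.1
tool_pos: [0.5597, 0.0945, 0.1838]
tool_rot: [-0.0, 0.998, -0.057, 0.001]
contact_force: [2.0, -1.3, 0.7]
gripper_width: -0.003
```

```bash
python3 st.py
```

```text
13.1 TCP case [  51.1 -105.1  183.8] F case [ 2.1 -1.   0.7] w -0.3 tilt err [ 0.     0.002 -0.001]
```

Emit:
step_arm(moves=[[-0.001,0,0,0,0,0,0],[-0.001,0,0,0,0,0,0],[0,0,0,0,0,0,0]])

```text
time: 13.4
tool_pos: [0.5578, 0.0947, 0.1839]
tool_rot: [-0.0, 0.998, -0.057, 0.001]
contact_force: [4.2, -0.4, 1.2]
gripper_width: -0.001
```

```bash
python3 st.py; python3 lat.py f1 | awk 'NR<6 || $1>15 || ($1<0&&$1>-32)'
```

```text
13.4 TCP case [  49.2 -105.1  183.9] F case [4.3 0.1 1.2] w -0.1 tilt err [ 0.     0.002 -0.001]
13.45 [  49.2 -105.1  183.9] F case [4.6 0.1 0.9] w 0.3023782076810274
[[255, 414], [255, 274]]
      -130 -126 -122 -118 -114 -110 -106 -102  -98  -94  -90  -86  -82
 -72     .    .    .    .    .    .    .    .    .    .    .    .    .
 -69     .    .    .    .    .    .    .    .    .    .    .    .    .
 -30     .    .    .    .    .  174  174  175    .    .    .    .    .
 -27     .    .    .    .    .  175  175  176    .    .    .    .    .
 -24     .    .    .    .    .  175  175  175    .    .    .    .    .
 -21     .    .    .    .    .    .  175  175    .    .    .    .    .
 -18     .    .    .    .    .    .  175  176    .    .    .    .    .
 -15     .    .    .    .    .  189  190  191  189    .    .    .    .
 -12     .    .    .    .    .    .  191  175    .    .    .    .    .
  -9     .    .    .    .    .    .  172  172    .    .    .    .    .
  -6     .    .    .    .    .    .  172  172    .    .    .    .    .
  -3     .    .    .    .    .    .    .    .    .    .
[... 167 characters left out ...]
2  172    .    .    .    .    .    .    .    .    .    .  173
  27   173  173    .    .    .    .    .    .    .    .    .    .  173
  30   173  189  172    .    .    .    .    .    .    .    .  187  187
  33   172  189  189    .    .    .    .    .    .    .    .  188  188
  36   174  186  188    .    .    .    .    .    .    .    .  188  187
  39   176  173  173    .    .    .    .    .    .    .    .  173  173
  42   175  173  172  172    .    .    .    .    .    .  172  173  173
  45   174  173  173  174  170    .    .    .  172  172  175  173  172
  48   174  173  173  174  175  173  150  152  171  174  175  172  172
  51   172  172  172  172  172  172  170  170  172  172  172  172  172
```

Emit:
step_arm(moves=[[-0.0007,0,0,0,0,0,0],[-0.0006,0,0,0,0,0,0],[0,0,0,0,0,0,0]])

```text
time: 13.75
tool_pos: [0.5564, 0.0949, 0.1838]
tool_rot: [-0.0, 0.998, -0.057, 0.001]
contact_force: [4.4, 0.0, 1.9]
gripper_width: 0.003
```

```bash
python3 st.py
```

```text
13.75 TCP case [  47.7 -105.1  183.8] F case [4.4 0.5 1.9] w 0.2 tilt err [ 0.     0.001 -0.001]
```

Emit:
step_arm(moves=[[-0.0005,0,0,0,0,0,0],[-0.0005,0,0,0,0,0,0],[0,0,0,0,0,0,0]])

```text
time: 14.05
tool_pos: [0.5554, 0.0951, 0.1838]
tool_rot: [-0.0, 0.998, -0.057, 0.001]
contact_force: [4.5, -0.8, 2.3]
gripper_width: -0.003
```

```bash
python3 st.py
```

```text
14.05 TCP case [  46.7 -105.1  183.8] F case [ 4.5 -0.2  2.3] w -0.2 tilt err [ 0.     0.001 -0.001]
```

Emit:
step_arm(moves=[[-0.0005,0,0,0,0,0,0],[-0.0005,0,0,0,0,0,0],[0,0,0,0,0,0,0]])

```text
time: 14.35
tool_pos: [0.5544, 0.0952, 0.1838]
tool_rot: [-0.0, 0.998, -0.057, 0.001]
contact_force: [4.8, -0.7, 2.1]
gripper_width: 0.0
```

```bash
python3 st.py; python3 lat.py f2 | awk 'NR<6 || $1>15 || ($1<0&&$1>-32)'
```

```text
14.35 TCP case [  45.8 -105.1  183.8] F case [ 4.8 -0.1  2.1] w 0.0 tilt err [ 0.     0.001 -0.001]
14.4 [  45.8 -105.1  183.8] F case [5.2 0.4 2.3] w 0.2147338323244711
[[255, 410], [255, 268]]
      -130 -126 -122 -118 -114 -110 -106 -102  -98  -94  -90  -86  -82
 -72     .    .    .    .    .    .    .    .    .    .    .    .    .
 -69     .    .    .    .    .    .    .    .    .    .    .    .    .
 -30     .    .    .    .    .    .  174  173    .    .    .    .    .
 -27     .    .    .    .    .  175  176  175    .    .    .    .    .
 -24     .    .    .    .    .    .  176  176    .    .    .    .    .
 -21     .    .    .    .    .    .  175  176    .    .    .    .    .
 -18     .    .    .    .    .    .  190  175    .    .    .    .    .
 -15     .    .    .    .    .  191  193  192  191    .    .    .    .
 -12     .    .    .    .    .    .  192  175    .    .    .    .    .
  -9     .    .    .    .    .    .  172  172    .    .    .    .    .
  -6     .    .    .    .    .    .    .    .    .    .    .    .    .
  -3     .    .    .    .    .    .    .    .    .   
[... 169 characters left out ...]
3  172    .    .    .    .    .    .    .    .    .    .  172
  27   173  189  189    .    .    .    .    .    .    .    .  188  188
  30   173  189  189    .    .    .    .    .    .    .    .  188  188
  33   174  173  188    .    .    .    .    .    .    .    .  187  173
  36   174  172  172    .    .    .    .    .    .    .    .  172  173
  39   175  172  172  172    .    .    .    .    .    .  171  173  172
  42   175  172  173  173    .    .    .    .    .    .  172  173  173
  45   174  172  173  179  176    .    .    .  178  178  180  173  173
  48   173  173  173  179  180  180  173  172  178  179  179  173  173
  51   173  173  172  173  173  172  172  172  172  172  172  172  172
```

Run:
```python
from fitc import *
for n in ('e3','f1','f2'):
    i=pickle.load(open(n+'.pkl','rb')); d=np.load(n+'.npy'); C=w2c(cloud('wrist',d,i))
    S=C.reshape(-1,3)
    for y in (-125,-115,-95,-85,-70,-40):
        s=S[(abs(S[:,1]-y)<3)&(S[:,2]>168)&(S[:,2]<190)&(S[:,0]>20)&(S[:,0]<70)]
        print(n,y,round(s[:,0].max(),1) if len(s) else None,end='; ')
    s=S[(abs(S[:,1]+125)<3)&(S[:,2]>184)&(S[:,2]<192)&(S[:,0]>20)&(S[:,0]<60)]; print('bar outer',s[:,0].max())
p=cv2.imread('pics/f2.png'); cv2.imwrite('pics/f2q.png',cv2.resize(np.clip(p[210:320,190:320].astype(float)*1.8,0,255).astype(np.uint8),None,fx=5,fy=5,interpolation=3))
```

```text
e3 -125 51.9; e3 -115 51.6; e3 -95 51.3; e3 -85 51.4; e3 -70 51.0; e3 -40 50.5; bar outer 41.28621012264795
f1 -125 51.6; f1 -115 51.8; f1 -95 60.0; f1 -85 51.3; f1 -70 51.2; f1 -40 50.3; bar outer 39.692080221446204
f2 -125 51.6; f2 -115 52.2; f2 -95 56.9; f2 -85 50.9; f2 -70 51.1; f2 -40 50.2; bar outer 35.83644564119114
```

View pics/f2q.png

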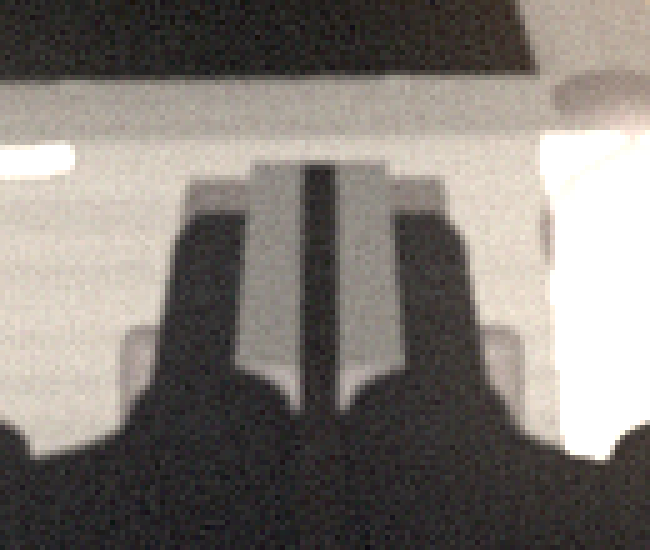

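Emit:
step_arm(moves=[[-0.0005,0,0,0,0,0,0],[-0.0005,0,0,0,0,0,0],[0,0,0,0,0,0,0]])

```text
time: 14.7
tool_pos: [0.554, 0.0952, 0.1839]
tool_rot: [-0.0, 0.998, -0.057, 0.002]
contact_force: [7.5, 0.1, 1.1]
gripper_width: -0.001
```

```bash
python3 st.py
```

```text
14.7 TCP case [  45.3 -105.1  183.9] F case [7.5 1.  1.1] w -0.1 tilt err [ 0.     0.003 -0.001]
```

Emit:
step_arm(moves=[[-0.0005,0,0,0,0,0,0],[-0.0003,0,0,0,0,0,0],[0,0,0,0,0,0,0]])

```text
time: 15.0
tool_pos: [0.5538, 0.0952, 0.1839]
tool_rot: [-0.0, 0.998, -0.057, 0.002]
contact_force: [9.2, -0.9, -0.8]
gripper_width: -0.001
```

```bash
python3 st.py
```

```text
15.0 TCP case [  45.1 -105.1  183.9] F case [ 9.2  0.1 -0.8] w -0.1 tilt err [ 0.     0.005 -0.001]
```

Emit:
step_arm(moves=[[0.005,0,0,0,0,0,0],[0.005,0,0,0,0,0,0],[0,0,-0.03,0,0,0,0],[0,0,-0.04,0,0,0,0],[0,0,-0.03,0,0,0,0],[0,0,0,0,0,0,0],[0,0,0,0,0,0,0]])

```text
time: 15.7
tool_pos: [0.5619, 0.0943, 0.2831]
tool_rot: [-0.0, 0.998, -0.057, -0.001]
contact_force: [-0.4, 0.3, -0.9]
gripper_width: -0.0
```

```bash
python3 st.py; python3 lat.py g1
```

```text
15.7 TCP case [  53.2 -105.   283.1] F case [-0.4  0.3 -0.9] w -0.0 tilt err [ 0.    -0.001 -0.001]
15.75 [  52.7 -105.2  281.6] F case [-0.3 -0.1  0. ] w -0.1123637408226137
[[254, 303], [254, 209]]
      -130 -126 -122 -118 -114 -110 -106 -102  -98  -94  -90  -86  -82
 -72     .    .    .    .    .    .    .    .    .    .    .    .    .
 -69     .    .    .    .    .    .    .    .    .    .    .    .    .
 -66     .    .    .    .    .    .    .    .    .    .    .    .    .
 -63     .    .    .    .    .    .    .    .    .    .    .    .    .
 -60     .    .    .    .    .    .    .    .    .    .    .    .    .
 -57     .    .    .    .    .    .    .    .    .    .    .    .    .
 -54     .    .    .    .    .    .    .    .    .    .    .    .    .
 -51     .    .    .    .    .    .    .    .    .    .    .    .    .
 -48     .    .    .    .    .    .    .    .    .    .    .    .    .
 -45     .    .    .    .    .    .    .    .    .    .    .    .    .
 -42     .    .    .    .    .    .    .    .    .    .    .    .    .
 -39     .    .    .    .    .    .  240  240   
[... 1452 characters left out ...]
3  190  191  183  182    .    .    .    .    .  189  191  189
  27   173  188  190  183  192  192  192  192  192  193  188  190  188
  30   173  187  189  182  193  193  193  193  193  193  186  189  187
  33   172  187  188  188  193  193  193  193  193  193  188  188  186
  36   173  185  187  187  192  193  193  193  192  193  187  188  173
  39   175  172  172  182  183  183  183  183  183  184  183  173  173
  42   174  172  174  183  183  183  183  183  183  183  183  172  172
  45   173  172  173  183  183  183  183  183  183  183  183  173  172
  48   173  172  173  182  183  183  182  183  182  182  182  173  172
  51   172  173  172  173  173  173  172  173  172  172  173  172  172
```

View pics/g1.png

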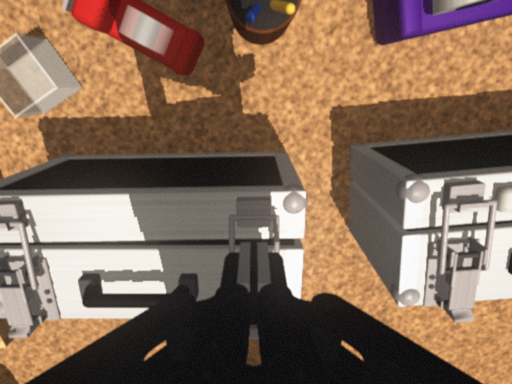

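Run:
```python
from fitc import *
for n in ('e2','e3','f1','f2','g1'):
    i=pickle.load(open(n+'.pkl','rb')); d=np.load(n+'.npy'); C=w2c(cloud('wrist',d,i)); S=C.reshape(-1,3)
    for y in (-124,-86):
        s=S[(abs(S[:,1]-y)<2)&(S[:,2]>183)&(S[:,2]<192)&(S[:,0]>20)&(S[:,0]<60)]; print(n,y,np.round(np.sort(s[:,0])[-6:],1))
    s=S[(abs(S[:,1]+105)<9)&(S[:,2]>191)&(S[:,2]<196)&(S[:,0]>20)&(S[:,0]<60)]; print('lip',np.round(np.sort(s[:,0])[-4:],1) if len(s) else None)
```

```text
e2 -124 [39.9 40.  40.  40.3 40.4 40.4]
e2 -86 [40.4 40.4 40.4 40.4 40.4 40.5]
lip [34.7 34.7 34.7 34.8]
e3 -124 [40.6 40.7 41.  41.  41.1 41.3]
e3 -86 [40.7 40.7 40.9 40.9 41.1 41.6]
lip None
f1 -124 [39.3 39.3 39.3 39.3 39.5 39.7]
f1 -86 [39.1 39.2 39.2 39.2 39.3 39.6]
lip [60. 60. 60. 60.]
f2 -124 [35.5 35.6 35.7 35.8 35.8 35.8]
f2 -86 [35.7 35.7 35.9 35.9 36.  36. ]
lip [57.1 57.1 57.2 57.3]
g1 -124 [34.8 34.9 35.1 35.2 35.3 35.6]
g1 -86 [35.1 35.1 35.2 35.5 35.6 35.9]
lip [34.9 35.  35.  35. ]
```

```bash
cat > press.py <<'E'
from h import *
import sys
T=0.3
def tcp(a,r=38,t=T,off=-1.0,extra=0):
    c=np.array([-16-r*np.cos(a)+(4.5+extra)*np.sin(a),190+r*np.sin(a)+(4.5+extra)*np.cos(a)])
    return np.array([c[0]+11*np.cos(t)+off,-105.2,c[1]+11*np.sin(t)])
E
python3 - <<'E'
from press import *
a=plan(c2w([-14.5,-105.2,275]),Rdown(PHI,T),step=0.05)
a=plan(c2w([-14.5,-105.2,243]),Rdown(PHI,T),a)
print(tcp(1.05,extra=2))
E
```

```text
[-0.0224, 0.0, 0.0023, 0.0001, 0.1011, 0.0003]
[-0.0225, 0.0, 0.0, 0.0001, 0.1011, 0.0002]
[-0.0224, 0.0, -0.0023, 0.0, 0.1011, 0.0003]
[-0.0094, 0.0, 0.0306, 0.0, 0.0, 0.0]
[ -19.76074747 -105.2         229.44701666]
```

Emit:
step_arm(moves=[[-0.0224,0,0.0023,0,0.1,0,0],[-0.0225,0,0,0,0.1,0,0],[-0.0224,0,-0.0023,0,0.1,0,0],[-0.0094,0,0.0306,0,0,0,0],[0,0,0,0,0,0,0],[0,0,0,0,0,0,0]])

```text
time: 16.35
tool_pos: [0.4944, 0.1018, 0.2422]
tool_rot: [0.009, 0.987, -0.057, 0.147]
contact_force: [0.1, -1.0, -0.4]
gripper_width: -0.003
```

```bash
python3 st.py
python3 - <<'E'
from press import *
S=(tool()[0],tool()[1])
s=plan(c2w(tcp(1.1,extra=3)),Rdown(PHI,T),S,n=2)
print('--')
for a in (1.0,0.93,0.86,0.79,0.72,0.65): s=plan(c2w(tcp(a)),Rdown(PHI,T),s,n=1)
E
```

```text
16.35 TCP case [ -14.6 -105.4  242.2] F case [ 0.3 -1.  -0.4] w -0.3 tilt err [-0.001  0.295 -0.001]
[-0.0029, -0.0001, 0.0052, 0.0004, 0.0024, 0.0005]
[-0.0028, -0.0001, 0.0052, 0.0003, 0.0024, 0.0004]
--
[-0.0068, 0.0, 0.0009, 0.0, 0.0, 0.0]
[-0.0026, 0.0, 0.0005, 0.0, 0.0, 0.0]
[-0.0026, 0.0, 0.0007, 0.0, 0.0, 0.0]
[-0.0026, 0.0, 0.0009, 0.0, 0.0, 0.0]
[-0.0024, 0.0, 0.001, 0.0, 0.0, 0.0]
[-0.0024, 0.0, 0.0012, 0.0, 0.0, 0.0]
```

Emit:
step_arm(moves=[[-0.0029,0,0.0052,0,0.0024,0,0],[-0.0028,0,0.0052,0,0.0024,0,0],[-0.0034,0,0.0004,0,0,0,0],[-0.0034,0,0.0005,0,0,0,0],[-0.0026,0,0.0005,0,0,0,0],[-0.0026,0,0.0007,0,0,0,0],[0,0,0,0,0,0,0]])

```text
time: 17.05
tool_pos: [0.4827, 0.1034, 0.2279]
tool_rot: [0.009, 0.987, -0.057, 0.153]
contact_force: [3.3, -0.3, 0.5]
gripper_width: -0.001
```

```bash
python3 st.py; python3 lat.py h1 | awk 'NR<6 || ($1>20&&$1<42)'
```

```text
17.05 TCP case [ -26.4 -105.1  227.9] F case [3.3 0.1 0.5] w -0.1 tilt err [ 0.     0.307 -0.001]
17.1 [ -26.4 -105.2  227.9] F case [ 3.2  0.3 -0.4] w -0.05281962211700697
[[254, 269], [254, 138]]
      -130 -126 -122 -118 -114 -110 -106 -102  -98  -94  -90  -86  -82
 -72     .    .    .    .    .    .    .    .    .    .    .    .    .
 -69     .    .    .    .    .    .    .    .    .    .    .    .    .
  21   173  190  192  173  174  176  177  177  178  179  190  192  190
  24   173  190  191  183  183  183  184  183  183  184  190  190  189
  27   173  189  190  183  193  193  193  194  193  194  188  190  188
  30   173  188  189  188  194  194  194  194  193  194  189  189  186
  33   173  188  188  188  194  193  193  193  193  194  188  189  173
  36   174  173  173  183  183  183  183  184  183  183  183  173  173
  39   175  173  173  183  184  184  183  183  184  183  183  173  173
```

View pics/h1.png

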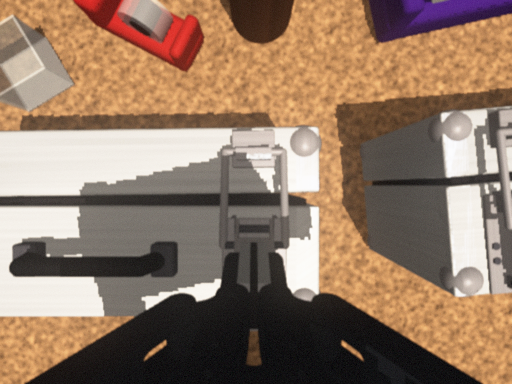

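Run:
```python
from press import *
s=(c2w(tcp(0.86)),Rdown(PHI,T))
for a in (0.79,0.72,0.65,0.58,0.51,0.44,0.38,0.32,0.27,0.22,0.18,0.14,0.1,0.06,0.03,0,-0.03): print(a,np.round(tcp(a),1)); s=plan(c2w(tcp(a)),Rdown(PHI,T),s,n=1)
```

```text
0.79 [ -30.  -105.2  223.4]
[-0.0025, 0.0, 0.0009, 0.0, 0.0, 0.0]
0.72 [ -32.1 -105.2  221.7]
[-0.0025, 0.0, 0.001, 0.0, 0.0, 0.0]
0.65 [ -34.  -105.2  219.8]
[-0.0024, 0.0, 0.0012, 0.0, 0.0, 0.0]
0.58 [ -35.8 -105.2  217.8]
[-0.0023, 0.0, 0.0014, 0.0, 0.0, 0.0]
0.51 [ -37.5 -105.2  215.7]
[-0.0022, 0.0, 0.0015, 0.0, 0.0, 0.0]
0.44 [ -39.  -105.2  213.5]
[-0.0021, 0.0, 0.0017, 0.0, 0.0, 0.0]
0.38 [ -40.1 -105.2  211.5]
[-0.0017, 0.0, 0.0015, 0.0, 0.0, 0.0]
0.32 [ -41.1 -105.2  209.5]
[-0.0016, 0.0, 0.0017, 0.0, 0.0, 0.0]
0.27 [ -41.9 -105.2  207.7]
[-0.0012, 0.0, 0.0014, 0.0, 0.0, 0.0]
0.22 [ -42.6 -105.2  205.9]
[-0.0012, 0.0, 0.0015, 0.0, 0.0, 0.0]
0.18 [ -43.1 -105.2  204.5]
[-0.0009, 0.0, 0.0013, 0.0, 0.0, 0.0]
0.14 [ -43.5 -105.2  203. ]
[-0.0008, 0.0, 0.0013, 0.0, 0.0, 0.0]
0.1 [ -43.9 -105.2  201.5]
[-0.0008, 0.0, 0.0013, 0.0, 0.0, 0.0]
0.06 [ -44.2 -105.2  200. ]
[-0.0007, 0.0, 0.0013, 0.0, 0.0, 0.0]
0.03 [ -44.3 -105.2  198.9]
[-0.0005, 0.0, 0.0011, 0.0, 0.0, 0.0]
0 [ -44.5 -105.2  197.8]
[-0.0005, 0.0, 0.001, 0.0, 0.0, 0.0]
-0.03 [ -44.6 -105.2  196.6]
[-0.0005, 0.0, 0.0011, 0.0, 0.0, 0.0]
```

Emit:
step_arm(moves=[[-0.0026,0,0.0009,0,0,0,0],[-0.0024,0,0.001,0,0,0,0],[-0.0024,0,0.0012,0,0,0,0],[0,0,0,0,0,0,0]])

```text
time: 17.5
tool_pos: [0.4766, 0.1041, 0.2234]
tool_rot: [0.009, 0.987, -0.057, 0.153]
contact_force: [1.8, -1.3, 4.8]
gripper_width: -0.002
```

```bash
python3 st.py
```

```text
17.5 TCP case [ -32.5 -105.1  223.4] F case [ 2.  -1.1  4.8] w -0.1 tilt err [ 0.     0.307 -0.001]
```

```bash
cat > pl.py <<'E'
from press import *
import sys
t,r=tool(); c=w2c(t); tl=(Rdown(PHI).inv()*r).as_rotvec()[1]
cx,cz=c[0]+1-11*np.cos(tl)+16, c[2]-11*np.sin(tl)-190
rho=np.hypot(cx,cz); rr=np.sqrt(rho**2-4.5**2); a0=np.arctan2(cz,-cx)-np.arctan2(4.5,rr)
print('a',round(a0,3),'r',round(rr,1))
s=(c2w(tcp(a0,rr,tl)),Rdown(PHI,tl))
al=a0
R1=float(sys.argv[1])
for d in map(float,sys.argv[2:]):
    al-=d; rr=rr+np.clip(R1-rr,-.5,.5); print(round(al,2),end=' '); s=plan(c2w(tcp(al,rr,tl)),Rdown(PHI,tl),s,n=1)
E
python3 pl.py 39 .06 .06 .06 .06 .06
```

```text
a 0.745 r 39.6
0.68 [-0.0019, 0.0, 0.0014, 0.0, 0.0, 0.0]
0.62 [-0.002, 0.0, 0.0012, 0.0, 0.0, 0.0]
0.56 [-0.002, 0.0, 0.0012, 0.0, 0.0, 0.0]
0.5 [-0.002, 0.0, 0.0014, 0.0, 0.0, 0.0]
0.44 [-0.0018, 0.0, 0.0015, 0.0, 0.0, 0.0]
```

Emit:
step_arm(moves=[[-0.0019,0,0.0014,0,0,0,0],[-0.002,0,0.0012,0,0,0,0],[-0.002,0,0.0012,0,0,0,0],[-0.002,0,0.0014,0,0,0,0],[0,0,0,0,0,0,0]])

```text
time: 18.0
tool_pos: [0.4706, 0.105, 0.2167]
tool_rot: [0.009, 0.987, -0.057, 0.152]
contact_force: [-1.2, -0.5, 7.6]
gripper_width: 0.002
```

```bash
python3 st.py; python3 pl.py 39 .05 .05 .05 .05 .05
```

```text
18.0 TCP case [ -38.7 -105.   216.7] F case [-1.1 -0.7  7.6] w 0.2 tilt err [ 0.001  0.307 -0.001]
a 0.515 r 39.5
0.46 [-0.0012, 0.0, 0.0015, 0.0, 0.0, 0.0]
0.41 [-0.0015, 0.0, 0.0013, 0.0, 0.0, 0.0]
0.36 [-0.0014, 0.0, 0.0014, 0.0, 0.0, 0.0]
0.31 [-0.0014, 0.0, 0.0014, 0.0, 0.0, 0.0]
0.26 [-0.0013, 0.0, 0.0015, 0.0, 0.0, 0.0]
```

Emit:
step_arm(moves=[[-0.0012,0,0.0016,0,0,0,0],[-0.0015,0,0.0014,0,0,0,0],[-0.0014,0,0.0014,0,0,0,0],[-0.0014,0,0.0014,0,0,0,0],[0,0,0,0,0,0,0]])

```text
time: 18.5
tool_pos: [0.4662, 0.1056, 0.2081]
tool_rot: [0.008, 0.987, -0.057, 0.151]
contact_force: [-1.6, 0.5, 5.3]
gripper_width: 0.001
```

```bash
python3 st.py; python3 pl.py 39 .05 .05 .04 .04 .04
```

```text
18.5 TCP case [ -43.  -104.9  208.1] F case [-1.7  0.3  5.3] w 0.1 tilt err [ 0.001  0.304 -0.001]
a 0.27 r 39.1
0.22 [-0.0011, 0.0, 0.0016, 0.0, 0.0, 0.0]
0.17 [-0.0011, 0.0, 0.0016, 0.0, 0.0, 0.0]
0.13 [-0.0009, 0.0, 0.0014, 0.0, 0.0, 0.0]
0.09 [-0.0008, 0.0, 0.0013, 0.0, 0.0, 0.0]
0.05 [-0.0007, 0.0, 0.0014, 0.0, 0.0, 0.0]
```

Emit:
step_arm(moves=[[-0.0011,0,0.0016,0,0,0,0],[-0.0011,0,0.0016,0,0,0,0],[-0.0008,0,0.0014,0,0,0,0],[0,0,0,0,0,0,0]])

```text
time: 18.9
tool_pos: [0.4644, 0.1055, 0.2011]
tool_rot: [0.009, 0.987, -0.057, 0.15]
contact_force: [-0.9, 0.0, 0.2]
gripper_width: 0.001
```

```bash
python3 st.py; python3 pl.py 39 .03 .03 .02 .02 .02
```

```text
18.9 TCP case [ -44.8 -105.1  201.1] F case [-0.9 -0.1  0.2] w 0.1 tilt err [ 0.     0.302 -0.001]
a 0.085 r 38.9
0.06 [-0.0007, 0.0, 0.001, 0.0, 0.0, 0.0]
0.03 [-0.0005, 0.0, 0.001, 0.0, 0.0, 0.0]
0.01 [-0.0003, 0.0, 0.0008, 0.0, 0.0, 0.0]
-0.01 [-0.0004, 0.0, 0.0007, 0.0, 0.0, 0.0]
-0.03 [-0.0003, 0.0, 0.0007, 0.0, 0.0, 0.0]
```

Emit:
step_arm(moves=[[-0.0002,0,0.0006,0,0,0,0],[-0.0002,0,0.0006,0,0,0,0],[0,0,0,0,0,0,0]])

```text
time: 19.2
tool_pos: [0.4651, 0.1053, 0.2006]
tool_rot: [0.009, 0.987, -0.057, 0.151]
contact_force: [0.8, 0.3, -0.5]
gripper_width: 0.001
```

```bash
python3 st.py
```

```text
19.2 TCP case [ -44.1 -105.3  200.6] F case [ 0.8  0.3 -0.5] w 0.1 tilt err [-0.     0.304 -0.001]
```

Emit:
step_arm(moves=[[-0.0002,0,0.0006,0,0,0,0],[0,0,0,0,0,0,0]])

```text
time: 19.4
tool_pos: [0.4653, 0.1053, 0.2002]
tool_rot: [0.009, 0.987, -0.057, 0.151]
contact_force: [-0.4, -0.1, -0.8]
gripper_width: -0.004
```

```bash
python3 st.py
```

```text
19.4 TCP case [ -44.  -105.2  200.2] F case [-0.4 -0.2 -0.8] w -0.4 tilt err [-0.     0.304 -0.001]
```

Emit:
step_arm(moves=[[-0.0002,0,0.0006,0,0,0,0],[0,0,0,0,0,0,0]])

```text
time: 19.6
tool_pos: [0.4654, 0.1054, 0.2]
tool_rot: [0.009, 0.987, -0.057, 0.152]
contact_force: [-0.6, -0.3, 0.9]
gripper_width: 0.001
```

```bash
python3 st.py
```

```text
19.6 TCP case [ -43.9 -105.2  200. ] F case [-0.5 -0.3  0.9] w 0.1 tilt err [ 0.     0.305 -0.001]
```

Emit:
step_arm(moves=[[-0.0002,0,0.0006,0,0,0,0],[-0.0002,0,0.0006,0,0,0,0],[0,0,0,0,0,0,0]])

```text
time: 19.9
tool_pos: [0.4655, 0.1054, 0.1996]
tool_rot: [0.009, 0.987, -0.057, 0.152]
contact_force: [-3.6, -0.3, 4.9]
gripper_width: -0.002
```

```bash
python3 st.py
```

```text
19.9 TCP case [ -43.7 -105.1  199.6] F case [-3.6 -0.8  4.9] w -0.1 tilt err [ 0.     0.306 -0.001]
```

Emit:
step_arm(moves=[[-0.0002,0,0.0006,0,0,0,0],[0,0,0,0,0,0,0]])

```text
time: 20.1
tool_pos: [0.4656, 0.1054, 0.1994]
tool_rot: [0.009, 0.987, -0.057, 0.152]
contact_force: [-4.6, -1.1, 7.3]
gripper_width: 0.006
```

```bash
python3 st.py
```

```text
20.1 TCP case [ -43.7 -105.1  199.4] F case [-4.4 -1.6  7.3] w 0.5 tilt err [ 0.     0.306 -0.001]
```

Emit:
step_arm(moves=[[-0.0002,0,0.0006,0,0,0,0],[0,0,0,0,0,0,0]])

```text
time: 20.3
tool_pos: [0.4657, 0.1054, 0.1991]
tool_rot: [0.009, 0.987, -0.057, 0.152]
contact_force: [-5.1, -0.5, 8.0]
gripper_width: -0.0
```

```bash
python3 st.py
```

```text
20.3 TCP case [ -43.6 -105.1  199.1] F case [-5.  -1.1  8. ] w -0.0 tilt err [ 0.     0.306 -0.001]
```

Emit:
step_arm(moves=[[-0.0002,0,0.0006,0,0,0,0],[0,0,0,0,0,0,0]])

```text
time: 20.5
tool_pos: [0.4657, 0.1055, 0.1988]
tool_rot: [0.009, 0.987, -0.057, 0.152]
contact_force: [-6.3, -0.9, 9.0]
gripper_width: -0.002
```

```bash
python3 st.py
```

```text
20.5 TCP case [ -43.5 -105.1  198.8] F case [-6.2 -1.7  9. ] w -0.2 tilt err [ 0.     0.306 -0.001]
```

Emit:
step_arm(moves=[[-0.0002,0,0.0006,0,0,0,0],[0,0,0,0,0,0,0]])

```text
time: 20.7
tool_pos: [0.4658, 0.1055, 0.1986]
tool_rot: [0.009, 0.987, -0.057, 0.152]
contact_force: [-7.7, -0.8, 11.9]
gripper_width: 0.002
```

```bash
python3 st.py
```

```text
20.7 TCP case [ -43.5 -105.   198.6] F case [-7.5 -1.7 11.9] w 0.1 tilt err [ 0.     0.307 -0.001]
```

Emit:
step_arm(moves=[[-0.0002,0,0.0006,0,0,0,0],[0,0,0,0,0,0,0]])

```text
time: 20.9
tool_pos: [0.4658, 0.1055, 0.1983]
tool_rot: [0.009, 0.987, -0.057, 0.152]
contact_force: [-9.2, -1.7, 12.5]
gripper_width: -0.0
```

```bash
python3 st.py
```

```text
20.9 TCP case [ -43.5 -105.   198.3] F case [-8.9 -2.7 12.5] w -0.0 tilt err [ 0.     0.307 -0.001]
```

Emit:
step_arm(moves=[[-0.0007,0,0,0,0,0,0],[0,0,0,0,0,0,0]])

```text
time: 21.1
tool_pos: [0.4657, 0.1055, 0.1983]
tool_rot: [0.009, 0.986, -0.057, 0.153]
contact_force: [-5.9, -0.2, 11.5]
gripper_width: 0.0
```

```bash
python3 st.py
```

```text
21.1 TCP case [ -43.6 -105.   198.3] F case [-5.8 -0.8 11.5] w 0.0 tilt err [ 0.     0.309 -0.001]
```

Emit:
step_arm(moves=[[-0.0006,0,0.0003,0,0,0,0],[0,0,0,0,0,0,0]])

```text
time: 21.3
tool_pos: [0.4656, 0.1055, 0.1983]
tool_rot: [0.009, 0.986, -0.057, 0.154]
contact_force: [-4.4, -1.0, 12.3]
gripper_width: -0.002
```

```bash
python3 st.py
```

```text
21.3 TCP case [ -43.6 -105.   198.3] F case [-4.3 -1.5 12.3] w -0.1 tilt err [ 0.     0.31  -0.001]
```

Emit:
step_arm(moves=[[-0.0004,0,0.0006,0,0,0,0],[0,0,0,0,0,0,0]])

```text
time: 21.5
tool_pos: [0.4656, 0.1055, 0.1981]
tool_rot: [0.009, 0.986, -0.057, 0.154]
contact_force: [-6.0, -1.1, 13.3]
gripper_width: 0.001
```

```bash
python3 st.py
```

```text
21.5 TCP case [ -43.6 -105.   198.1] F case [-5.9 -1.8 13.3] w 0.1 tilt err [ 0.     0.31  -0.001]
```

Emit:
step_arm(moves=[[-0.0004,0,0.0005,0,0,0,0],[0,0,0,0,0,0,0]])

```text
time: 21.7
tool_pos: [0.4656, 0.1055, 0.1979]
tool_rot: [0.009, 0.986, -0.057, 0.155]
contact_force: [-6.9, -1.4, 13.8]
gripper_width: -0.003
```

```bash
python3 st.py
```

```text
21.7 TCP case [ -43.7 -105.   197.9] F case [-6.7 -2.2 13.8] w -0.3 tilt err [ 0.     0.311 -0.001]
```

Emit:
step_arm(moves=[[-0.0004,0,0.0005,0,0,0,0],[0,0,0,0,0,0,0]])

```text
time: 21.9
tool_pos: [0.4655, 0.1057, 0.1965]
tool_rot: [0.008, 0.986, -0.057, 0.155]
contact_force: [-2.1, -0.8, 9.9]
gripper_width: -0.002
```

```bash
python3 st.py
```

```text
21.9 TCP case [ -43.8 -104.9  196.5] F case [-2.  -1.1  9.9] w -0.2 tilt err [ 0.001  0.312 -0.001]
```

Emit:
step_arm(moves=[[0.0006,0,-0.002,0,0,0,0],[0.003,0,-0.01,0,0,0,0],[0.015,0,-0.04,0,0,0,0],[0.015,0,-0.04,0,0,0,0],[0.03,0,-0.02,0,-0.15,0,0],[0.03,0,-0.01,0,-0.15,0,0],[0.03,0,0,0,0,0,0],[0,0,0,0,0,0,0]])

```text
time: 22.7
tool_pos: [0.5508, 0.095, 0.332]
tool_rot: [0.0, 0.998, -0.058, 0.001]
contact_force: [-0.4, 0.2, -0.2]
gripper_width: -0.0
```

```bash
python3 st.py; python3 lat.py k1
python3 - <<'E'
from h import *
for c in ('top','scene'):
    p,d=grab_frame(c); save('k_'+c,p); np.save('k_'+c+'.npy',d)
q=cv2.imread('pics/k_scene.png')[90:200,210:330]; cv2.imwrite('pics/k_s.png',cv2.resize(q,None,fx=5,fy=5,interpolation=3))
E
```

```text
22.7 TCP case [  42.1 -105.7  332. ] F case [-0.5  0.1 -0.2] w -0.0 tilt err [-0.001  0.002  0.001]
22.75 [  40.3 -105.4  332. ] F case [-0.4  0.9  0.5] w -0.19114285274175052
[[253, 261], [253, 179]]
      -130 -126 -122 -118 -114 -110 -106 -102  -98  -94  -90  -86  -82
 -72     .    .    .    .    .    .    .    .    .    .    .    .    .
 -69     .    .    .    .    .    .    .    .    .    .    .    .    .
 -66     .    .    .    .    .    .    .    .    .    .    .    .    .
 -63     .    .    .    .    .    .    .    .    .    .    .    .    .
 -60     .    .    .    .    .    .    .    .    .    .    .    .    .
 -57     .    .    .    .    .    .    .    .    .    .    .    .    .
 -54     .    .    .    .    .    .    .    .    .    .    .    .    .
 -51     .    .    .    .    .    .    .    .    .    .    .    .    .
 -48     .    .    .    .    .    .    .    .    .    .    .    .    .
 -45   173  171    .    .    .    .    .    .    .    .    .    .    .
 -42   173  175  175    .    .    .    .    .    .    .  175  175  175
 -39   172  172    .    .    .    .    .    .  
[... 1453 characters left out ...]
2  188  189  182  192  192  193  193  192  191  183  189  172
  27   173  188  188  188  193  193  193  194  193  193  188  188  173
  30   173  187  188  188  193  194  193  194  193  193  188  188  173
  33   173  174  172  183  184  191  183  191  183  183  183  172  172
  36   175  173  172  183  183  183  183  183  183  183  183  173  173
  39   175  173  172  182  183  183  183  183  183  183  183  173  173
  42   174  173  172  182  183  183  184  183  184  183  184  173  173
  45   173  173  173  180  182  183  182  182  180  180  182  173  172
  48   172  172  171  172  172  172  173  172  173  172  173  172  171
  51     0  413    1    1    1  413  413  413    1    0   -0  412  412
```

View pics/k1.png

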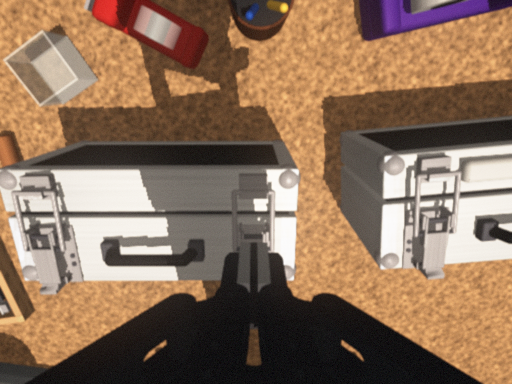

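View pics/k_s.png

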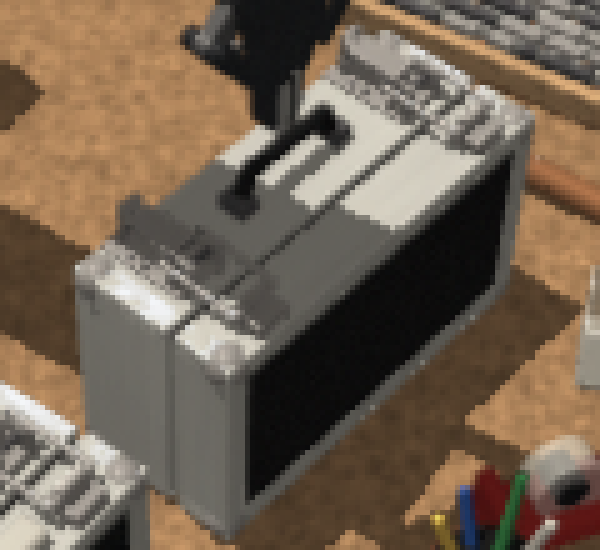

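View pics/k_top.png

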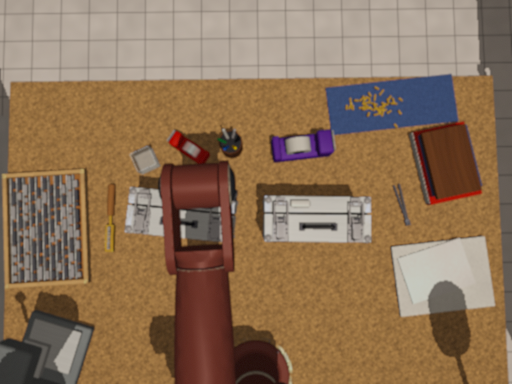

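Emit:
step_arm(moves=[[-0.03,0.04,0,0,0,0,0],[-0.03,0.04,0,0,0,0,0],[0,0.02,0,0,0,0,0],[0,0,0,0,0,0,0],[0,0,0,0,0,0,0]])

```text
time: 23.35
tool_pos: [0.4763, 0.0038, 0.3334]
tool_rot: [-0.0, 0.998, -0.057, 0.003]
contact_force: [0.0, 0.5, -0.2]
gripper_width: 0.001
```

```bash
python3 st.py; sed 's/<60)&~/<400)\&~/' lat.py > lat2.py; python3 lat2.py k2 | head -32
python3 - <<'E'
import cv2,numpy as np
p=cv2.imread('pics/k2.png'); cv2.imwrite('pics/k2q.png',cv2.resize(p[60:260,60:260],None,fx=3,fy=3,interpolation=3))
E
```

```text
23.35 TCP case [ -21.4 -204.8  333.4] F case [-0.   0.5 -0.2] w 0.1 tilt err [ 0.001  0.006 -0.   ]
23.4 [ -21.1 -204.4  333.4] F case [ 0.5 -0.2 -0.3] w -0.06853701669666556
[[146, 201], [142, 110]]
      -130 -126 -122 -118 -114 -110 -106 -102  -98  -94  -90  -86  -82
 -72   174  176  175  185  201  201  201  201  201    .    .  176  175
 -69   174  176  176  182  196  198  198  196  200  194    .  176  175
 -66   173  175  175  176  194  195  195  195  195  194    .  176  174
 -63   173  176  176  176  195  195  195  195  196  195    .  175  175
 -60   172  175  176  175  195  195  195  195  195  195    .  175  175
 -57   173  175  177  176  195  195  195  196  195  195    .  175  175
 -54   172  175  176  176  195  195  195  195  195  195    .  175  175
 -51   172  175  176  175  195  195  195  195  195  194    .  175  174
 -48   172  175  177  176  195  195  195  195  195  195    .  176  176
 -45   172  177  177  176  195  195  195  196  195  195    .  176  175
 -42   173  175  176  193  195  195  195  195  195  194    .  175  174
 -39   173  175  176  196  195  195  195  195  1
[... 529 characters left out ...]
3  192  192  196  194  193  192  193  193  195  196  192  189
 -12   172  190  192  195  195  176  175  175  176  196  195  192  176
  -9   174  192  191  195  173  173  172  173  173  196  194  191  190
  -6   173  190  191    .  172  172  173  173  173  174  191  191  189
  -3   172  191  191  164  172  171  173  172  172  172  189  192  170
   0   165  190  191  164  164  164  165  165  164  164  189  191  189
   3   171  189  190    .  172  172  172  172  172  172  190  191  188
   6   172  190  189    .  173  173  173  173  173  173  189  191  173
   9   173  189  191    .  172  173  174  172  173  173  189  191  187
  12   172  190  190    .  173  173  173  173  173  172  189  190  187
```

View pics/k2q.png

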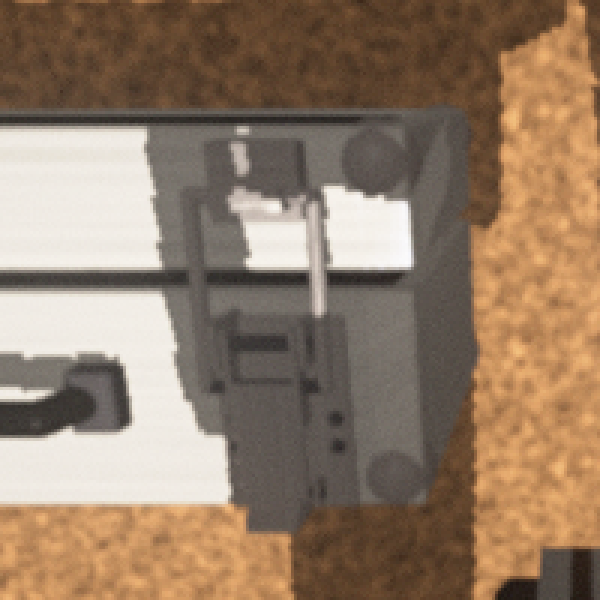

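```bash
python3 -c "
from plant import job_done,state
print(job_done(), state()['time'])"
```

```text
the job is handed in; nothing more can be done
the job is handed in; nothing more can be done
```

The undone latch on the left-hand case is now hooked, snug and closed, and the lid corner is pulled in. I handed the job in at about 23.4 s, with the arm clear of everything.

**How it went**
- I pinched the loop by its arms and carried it over to the keeper. The arms crept in the pads, so I re-gripped once, but the loop still did not raise the lever.
- I then let go and pushed the lever up to about 1.5 from behind. That slid the bar off the hook lip and down onto the seat.
- With the shut fingers I drew the bar back under the lip until it was snug, at about 9 N.
- I pressed the lever down. It took about 8 N at mid-travel. The catch clicked when the vertical force reached about 14 N, with about 7 N sideways on top, roughly 15 N in all. The force then dropped, and I lifted off.

**Last checks**
- **Lever:** the wrist depth picture shows the plate flat along its length, at a height reading of 195 mm against 194.5 mm nominal.
- **Catch:** its nose stands about 6 mm above the plate, beyond the lever's end.
- **Loop:** the bar sits under the lip at about case x +30.
- **Lid:** the edge at the corner moved from about x 52 to about x 48, so it was drawn in roughly 4 mm.
- **Bystanders:** in the last pictures the things in view look unmoved. I judged this by eye only.

**Small disagreement:** the arm's readings along case x differed from the camera's by about 1 mm, and I allowed for this during the press.

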